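Set up the fallen sight-glass body for its inspection photo

TASK

Set up the fallen metal sight-glass body for inspection: stand it upright on its square foot in the middle of the black rubber mat, and lay the inspection lamp in its grey cradle, switch upward, resting down in both saddles with its lens pointing towards the mat. Set both parts down, do not drop them, and leave the paper cup, the steel ring and the wrench where they are.

Things in the scene. Friction and masses are not known exactly. Their poses are not given: they have to be found in the camera images.
- sample: Metal sight-glass body, about 0.5 kg: square steel foot 66 x 66 x 12 mm thick, round aluminium barrel of 48 mm diameter, 120 mm tall in all, two small flush green windows. Starts lying on one side of the foot and the barrel's rim; the foot stops it rolling. Origin: centre of the foot's underside; z along the barrel from foot to top end (up when standing, dips 5 degrees as it lies).
- sample_top (a point): Centre of the barrel's top end face, 120 mm along z from the underside of the foot. The body's centre of mass lies on the same axis, about 50 to 55 mm from the underside of the foot.
- mat: Black rubber mat 160 x 160 x 3 mm with a yellow printed dashed circle of 112 mm diameter round its middle, fixed to the table. Origin: centre of its underside, on the table; top face 3 mm higher.
- cradle: Grey plastic lamp cradle fixed to the table. Base 100 (x) x 70 (y) x 6 mm; two U-shaped saddles 8 mm thick centred at x = -28 and +28 mm (48 mm free between). Channel along x, 30 mm wide; outside width 50 mm; walls rise to 38 mm, then orange lips flare outward to 49 mm height. Origin: centre of the base's underside, on the table; z up; the +x end faces roughly to the mat.
- cradle_seat (a point): Middle of the cradle's channel at the height of the saddle floors, 24 mm above the table: the lamp's origin comes here when it is seated. Axes as the cradle's.
- lamp: Inspection lamp, about 120 g, 140 mm long, lying switch up. Black square grip 24 x 24 mm from x = -70 to +40 mm; orange head 36 mm wide (y), 30 mm high, from x = +40 to +70 mm, underside level with the grip's. Red switch on top at x = +24 mm. Origin: on the underside at mid-length; +x to the lens, z up. Seated, the grip lies in both saddles with the head outside, on the mat side.
- lamp_lens (a point): Centre of the lamp's round lens on the end face of the head: 70 mm ahead of the lamp's origin and 15 mm above its underside.
- cup: White paper cup, 74 mm across, 85 mm tall, standing; bystander. Origin: centre of its underside.
- ring: Steel flange ring 90 mm outside and 52 mm inside diameter, 14 mm thick, flat on the table; bystander. Origin: centre of its underside.
- wrench: Steel wrench 200 mm long lying flat on the table; bystander. Origin near its middle, on its underside; x along its length.
Mind the look-alikes: they are no part of the job. Leave any purple look-alike of the lamp alone. What is shaped like the sample but yellow is not meant.

How it is judged:
At the end, for the whole second after the job is handed in: Sight-glass body upright (3.4 deg) on the mat, centre within 30 mm of the mat's; lamp level, switch up, down in both saddles (underside 20-29 mm up, 6 mm sideways, 7 deg), lens on the mat side 55-105 mm from the cradle's centre; both at rest (angle between sample's own z axis and vertical below 0.06 rad and horizontal distance between sample and mat below 0.03 m and z of sample in the frame of mat between 0 and 0.007 m and angle between lamp's own z axis and vertical below 0.12 rad and angle between the x axis of lamp and the x axis of cradle, either way round below 0.12 rad and x of lamp_lens in the frame of cradle between 0.055 and 0.105 m and y of lamp in the frame of cradle between -0.006 and 0.006 m and z of lamp in the frame of cradle between 0.02 and 0.029 m and linear speed of each of sample, lamp below 0.02 m/s); the robot touches nothing.
It fails at once if the cup was moved more than 30 mm or tipped (distance of cup from where it was at the start of the episode above 0.03 m or angle between cup's own z axis and vertical above 0.3 rad).
It fails at once if the ring was moved more than 30 mm (distance of ring from where it was at the start of the episode above 0.03 m).
It fails at once if the wrench was moved more than 30 mm (distance of wrench from where it was at the start of the episode above 0.03 m).
It fails at once if the sight-glass body was dropped (moving faster than 0.5 m/s, not held) (linear speed of sample above 0.5 m/s and contact force between the fingers and sample below 0.5 N).
It fails at once if the lamp was dropped (moving faster than 0.5 m/s, not held) (linear speed of lamp above 0.5 m/s and contact force between the fingers and lamp below 0.5 N).
It also fails if it takes over 56 s, if anything falls off the work surface, if the arm or the gripper's body presses on something with over 40 N, if the wrist force passes 120 N, or if a joint passes its speed limit or range.

ROBOT

A 6-joint arm with a two-finger parallel gripper is mounted at the origin on the work surface. World frame = base frame: x ahead of the robot, y to its left, z up, the work surface at z = 0. Lengths are in m, angles in rad, forces in N, time in s.
With the tool pointing down it reaches from about 0.35 to 0.975 m from the base axis. Payload 4.9 kg.
Tool frame: the origin (TCP) lies at the very end of the fingers, on their centre line; the grasp point (between the pads) lies 19 mm behind it (ctrl.tcp_to_grasp is the z of the grasp point in the tool frame, in m); z points along the fingers, y is the line along which they close (so a half turn about z gives the same grasp; the last joint's range is limited). The gripper opens to 85 mm and grips with 20 to 120 N. Pads are 22 mm wide; open, the fingers measure 114 mm over their backs; the gripper's body (76 mm by 85 mm) begins 54 mm behind the grasp point. The pads swing forward as they close: fully open they stand 13 mm farther back than shut.
Start: joints at [-1.243, 0.053, 1.613, -0, 1.476, -0.119], TCP at [0.27, -0.564, 0.231] pointing down, gripper open.
Joint ranges: [-3.01, 3.01], [-1.01, 2.22], [0.06, 2.58], [-1.02, 4.17], [0.09, 2.62], [-3.14, 3.14]. Speed limits (rad/s): [2.57, 2.57, 3.14, 3.14, 3.14, 3.14].

INTERFACE

Orientations are given as a rotation vector (axis times angle).
In Python, from station import ctrl, eyes, job, nets gives the robot as it stands. The module is installed in compiled form; this text tells all that it offers.
- The arm moves only by the tool jog_arm, never from a script. Its argument "commands" is one flat list of numbers, 7 for each row, row after row: the shift along the tool's x, y, z each as a share of 0.06 m, from -1 to 1, then the turn, a rotation vector about the tool's x, y, z each as a share of 0.1 rad, from -1 to 1, then the finger opening in mm, from 0 to 85.4. In form: [x, y, z, ax, ay, az, grip, x, y, z, ax, ay, az, grip, ...]. A call has 1 to 20 rows; each row shifts and turns the commanded pose from where the row before left it, along the tool's axes as they then stand; what a row does not reach is not made up. A row lasts 1/8 s, in which the tool goes at most 62.5 mm and 10.7 degrees, less where a joint would pass 70% of its speed; a pose out of reach is approached as far as the arm can. A call with a number of a shift or a turn outside -1 to 1 is refused whole. A call with a gripper value outside its range is refused whole. The fingers move at their own pace and stop on an object; "newtons" is the grip in N (left out, the last holds). Time passes only in rows, so rows that do not move let the fingers close. It gives the time, the measured TCP pose, the force, the opening and the grip force at its end, in the units of the state.
- ctrl.get_obs(): the state, without advancing time (a new reading comes with each control period).
- eyes.get_image(name): name is "scene" or "side" or "wrist"; returns a dict with "image" (480x640x3 uint8, red, green, blue), "z_map" (480x640 float32, m along the optical axis (not along the pixel's ray), 0 where there is no reading), "K" (3x3 intrinsics, pixels), "cam_to_world" (4x4, takes a point from camera to world coordinates). Camera axes: x right, y up, looking along -z (the intrinsics and any distortion apply to the point x, -y, -z); pixel columns grow to the right and rows downward; lengths in m; the calibration is good to about 2 mm. A picture is of the moment at which its call begins.
- job.finish_job(): hands the job in; it is judged then, once.
Trained networks look in the newest picture that a camera, given by its name, has taken for a name from the list of things; names that differ only in an ending like _2 or _b are one class to them, and where a whole thing is asked for, a point or a joint stands for the part that bears it (a point fixed in the world has none). Each returns a list of dicts, best first, with "p" (0 to 1); they miss things now and then, are a little off and sometimes report something else, mostly with a low value. They report only what shows in the picture. A call takes as long as a camera call. They do not tell look-alikes from the thing itself.
- nets.silhouettes(camera, name): "mask" (480x640 bool, what is visible of it) and "bbox" ([left, top, right, bottom] in pixels, round what is visible of it).
The state is a dict: "t": time; "q": joint angles; "dq": joint speeds; "effort": joint torques, N m; "tool_pos": TCP position; "tool_rot": TCP orientation; "contact_force": force on the tool from outside, world axes, zero at the start; "wrist_torque": the same for the moment, N m; "opening": finger opening in m; "grip_force": force on a finger pad.
Only numpy, scipy, OpenCV 4.12 (cv2) and the standard library are available. Lean on these libraries where they do the work, as an engineer would, in place of code of your own. Each camera call takes 0.05 s, during which the arm holds its last target. There are 200 camera calls.

## Working session

There is one attempt and no reset: what is moved stays moved. The work goes in short steps, Python scripts to look and compute and a tool call to move; the robot and the scene stay as the last step left them, time stands still between calls to the robot, and variables do not carry over. Pictures are saved under pics/ and viewed, at most 10 in all, crops included, and the job is handed in when it is done.

Besides the shell and the picture viewer there is one more tool, called after "Emit:" by a JSON object that holds its "api" and its "payload", one argument or row to a line. jog_arm: Moves the arm, as the interface text tells. Shift numbers are shares of 0.06 m and turn numbers shares of 0.1 rad, none past 1 either way. Its arguments: {"type":"object","properties":{"commands":{"type":"array","items":{"type":"number"}},"newtons":{"type":"number"}},"required":["commands"]}

```bash
mkdir -p pics; cat > h.py <<'E'
import numpy as np,cv2
from station import ctrl,eyes,job,nets
from scipy.spatial.transform import Rotation as R
def cloud(im):
    z=im["z_map"];K=im["K"];v,u=np.mgrid[:480,:640]
    P=np.stack([(u-K[0,2])/K[0,0]*z,-(v-K[1,2])/K[1,1]*z,-z],-1)
    T=im["cam_to_world"];W=P@T[:3,:3].T+T[:3,3];W[z<=0]=np.nan
    return W
def save(n,a): cv2.imwrite("pics/"+n+".png",cv2.cvtColor(a,cv2.COLOR_RGB2BGR))
E
python3 - <<'E'
from h import *
for c in("scene","side"):
    im=eyes.get_image(c);save(c,im["image"]);W=cloud(im);np.savez(c+".npz",W=W,**im)
    print(c,im["cam_to_world"][:3,3].round(3))
    for n in("sample","mat","cradle","lamp","cup","ring","wrench"):
        for d in nets.silhouettes(c,n)[:3]:
            p=W[d["mask"]];p=p[~np.isnan(p[:,0])]
            print(n,round(d["p"],2),d["bbox"],np.median(p,0).round(3) if len(p) else "", np.percentile(p,98,axis=0).round(3), np.percentile(p,2,axis=0).round(3))
E
```

```text
scene [ 1.35  -0.641  0.703]
sample 0.78 [239.4, 251.5, 290.9, 309.8] [ 0.572 -0.286  0.047] [ 0.606 -0.226  0.069] [ 0.516 -0.346  0.008]
sample 0.64 [206.7, 231.7, 241.7, 279.9] [ 0.444 -0.311  0.046] [ 0.469 -0.249  0.069] [ 0.353 -0.349  0.004]
mat 0.74 [293.9, 206.8, 382.1, 256.2] [ 0.467 -0.014  0.005] [0.541 0.071 0.008] [ 0.381 -0.089  0.002]
cradle 0.61 [380.6, 179.5, 424.9, 215.0] [0.468 0.206 0.011] [0.492 0.253 0.045] [0.433 0.168 0.005]
lamp 0.9 [145.5, 287.8, 214.0, 324.5] [ 0.512 -0.465  0.024] [ 0.53  -0.392  0.033] [ 0.477 -0.524  0.002]
lamp 0.8 [355.5, 262.3, 421.7, 284.6] [ 0.683 -0.039  0.024] [0.72  0.026 0.033] [ 0.643 -0.096  0.003]
lamp 0.69 [348.1, 174.1, 394.0, 189.3] [0.297 0.215 0.022] [0.331 0.275 0.034] [0.265 0.154 0.005]
cup 0.78 [462.7, 190.0, 492.9, 230.3] [0.646 0.279 0.06 ] [0.673 0.356 0.088] [0.579 0.258 0.002]
ring 0.93 [288.8, 314.6, 333.9, 352.1] [ 0.74  -0.275  0.015] [ 0.778 -0.228  0.018] [ 0.694 -0.316  0.002]
ring 0.23 [380.2, 186.5, 427.0, 215.5] [0.465 0.209 0.011] [0.492 0.275 0.049] [0.411 0.166 0.003]
wrench 0.73 [178.0, 217.1, 249.
[... 558 characters left out ...]
 329.3, 375.9] [0.458 0.223 0.008] [0.494 0.269 0.047] [0.425 0.171 0.001]
lamp 0.86 [354.2, 337.3, 413.3, 393.4] [0.291 0.224 0.024] [0.331 0.289 0.032] [0.252 0.163 0.   ]
lamp 0.75 [337.0, 160.0, 367.7, 185.3] [ 0.505 -0.451  0.023] [ 0.531 -0.382  0.033] [ 0.478 -0.513  0.004]
cup 0.65 [180.5, 329.8, 222.2, 379.7] [0.64  0.3   0.055] [0.677 0.333 0.087] [0.606 0.258 0.001]
cup 0.6 [216.1, 233.7, 269.0, 279.9] [ 0.679 -0.024  0.023] [0.721 0.04  0.033] [ 0.64  -0.083  0.002]
ring 0.78 [237.0, 187.0, 269.6, 212.5] [ 0.733 -0.263  0.013] [ 0.777 -0.224  0.018] [ 0.695 -0.309  0.001]
wrench 0.89 [409.8, 197.7, 424.6, 245.6] [ 0.291 -0.26   0.007] [ 0.31  -0.18   0.011] [ 0.267 -0.371 -0.002]
```

View pics/scene.png

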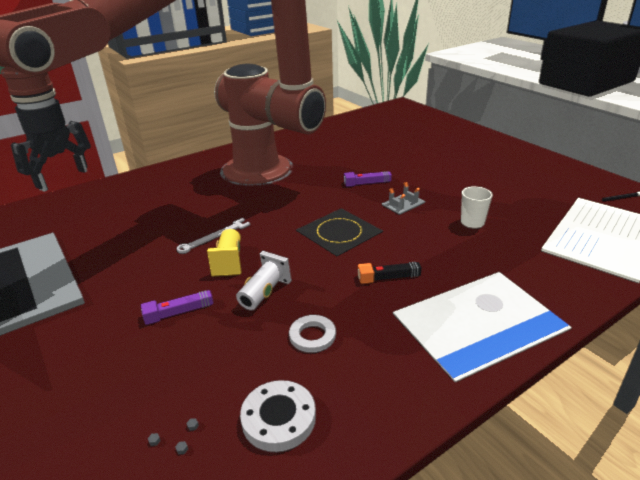

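View pics/side.png

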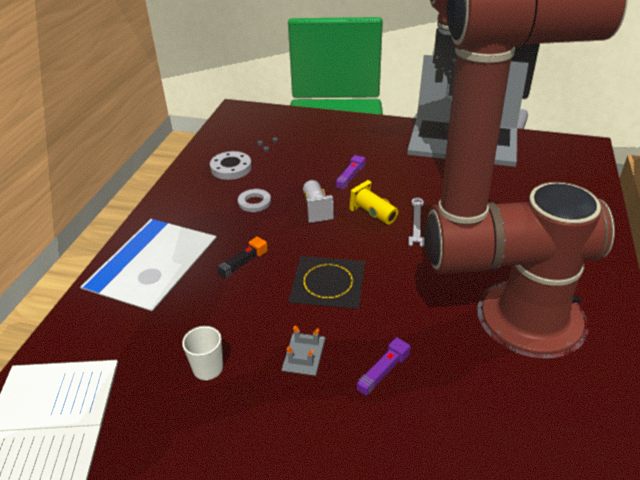

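Candidates for the sample: silver body with green windows at scene (262,282), and a yellow one at (226,255). I choose the silver one. Candidates for the lamp: black/orange at (390,272), and purple ones at (178,305) and (368,178). I choose the black/orange one. Mat is at (340,231), cradle at (404,200).

```bash
cat > fit.py <<'E'
from h import *
def pts(c,n,lo,hi):
    d=np.load(c+".npz");W=d["W"];lo=np.array(lo);hi=np.array(hi)
    m=np.all((W>lo)&(W<hi),-1)
    return W[m]
def rect(p):
    (c,s,a)=cv2.minAreaRect((p[:,:2]*1000).astype(np.float32)); return np.round(c,1),np.round(s,1),round(a,1)
E
python3 - <<'E'
from fit import *
for c in("scene","side"):
    print(c)
    p=pts(c,"lamp",(.6,-.13,.012),(.76,.08,.06)); print("lamp",len(p),rect(p),np.percentile(p[:,2],[50,98]).round(4))
    q=p[p[:,2]>.02]
    print(" top",rect(q))
    p=pts(c,"cr",(.4,.13,.0185),(.53,.30,.06)); print("cradle up",len(p),rect(p),p[:,2].max())
    p=pts(c,"cr",(.4,.13,.004),(.53,.30,.06)); print("cradle all",len(p),rect(p))
    p=pts(c,"s",(.48,-.4,.012),(.66,-.17,.09)); print("sample",len(p),rect(p),p[:,2].max())
    t=pts(c,"s",(.3,-.6,-.03),(.9,.4,.002));print("table z",np.median(t[:,2]).round(4))
    im=np.load(c+".npz");W=im["W"];I=im["image"].astype(int)
    g=(I[...,0]>90)&(I[...,1]>80)&(I[...,2]<.6*I[...,1])&(abs(W[...,0]-.46)<.1)&(abs(W[...,1])<.1)
    y=W[g];print("yellow circle",len(y),rect(y),np.median(y[:,2]))
a=cv2.imread("pics/scene.png")[240:320,200:440];b=cv2.imread("pics/side.png")[170:290,200:420]
a=cv2.resize(a,(720,240));b=cv2.resize(b,(660,360));b=cv2.copyMakeBorder(b,0,0,0,60,0)
cv2.imwrite("pics/crop.png",np.vstack([a,b]))
E
```

```text
scene
lamp 762 (array([682.1, -31. ]), array([139.5,  39.1]), 61.6) [0.0254 0.0334]
 top (array([681.9, -31.4]), array([138.8,  39.1]), 61.6)
cradle up 246 (array([456.3, 214.1]), array([57.9, 69.5]), 0.7) 0.05324002110541082
cradle all 786 (array([464.9, 215.1]), array([168.9, 129.5]), 89.6)
sample 1613 (array([ 559. , -309.6]), array([184.3, 103.9]), 87.9) 0.07119904463697413
table z 0.0012
yellow circle 158 (array([460.3,  -8.3]), array([115.1, 120.3]), 45.9) 0.005808104777449252
side
lamp 628 (array([684.5, -25.3]), array([146.7,  38.3]), 60.3) [0.0242 0.0329]
 top (array([682.7, -24.2]), array([147.5,  37.9]), 62.2)
cradle up 400 (array([459.9, 220.6]), array([51.7, 71.9]), 3.4) 0.05388787393358596
cradle all 1353 (array([465.3, 215.4]), array([129. , 168.5]), 0.1)
sample 879 (array([ 560.3, -305.1]), array([191.7, 104. ]), 88.9) 0.07048823745211241
table z -0.0
yellow circle 291 (array([465.1,  -8. ]), array([115.5, 121.2]), 12.1) 0.00372073232861736
```

View pics/crop.png

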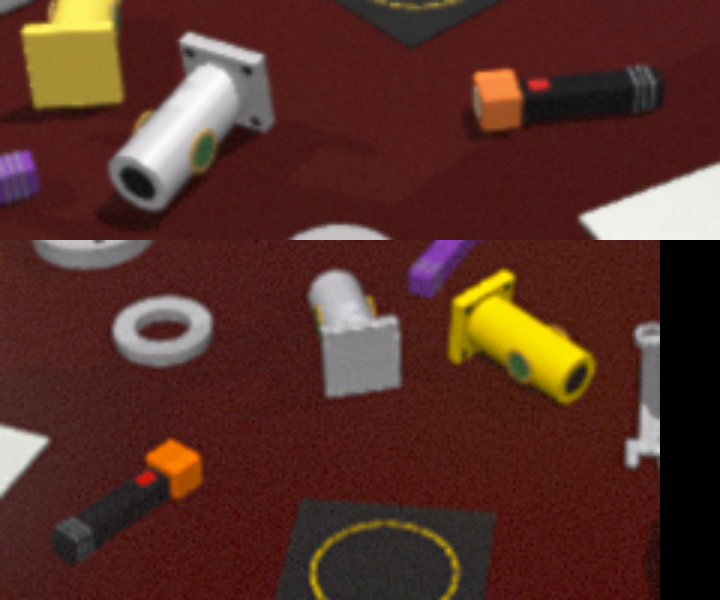

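The crop shows the silver body with its foot to the upper right, and the black/orange lamp with its red switch up. Both choices hold. Next comes a closer wrist view.

```bash
cat >> h.py <<'E'
def rel(pos,Rm=None,o=None):
    "shift (in tool axes, units of 0.06 m) and turn (units of .1 rad) to a target"
    o=o or ctrl.get_obs();R0=R.from_rotvec(o["tool_rot"])
    s=R0.inv().apply(np.array(pos)-o["tool_pos"])/.06
    t=(R0.inv()*Rm).as_rotvec()/.1 if Rm is not None else np.zeros(3)
    return s.round(3),t.round(3)
E
python3 - <<'E'
from h import *
o=ctrl.get_obs();Rt=R.from_rotvec(o["tool_rot"]);print(Rt.as_matrix().round(3),o["tool_pos"])
im=eyes.get_image("wrist");T=im["cam_to_world"]
print(Rt.inv().apply(T[:3,3]-o["tool_pos"]).round(3),(Rt.as_matrix().T@T[:3,:3]).round(2),im["K"].round(0))
print(rel((.53,-.29,.30)))
E
```

```text
[[ 0.902  0.432 -0.   ]
 [ 0.432 -0.902 -0.   ]
 [-0.     0.    -1.   ]] [ 0.27003992 -0.56363018  0.23133689]
[ 0.083  0.    -0.142] [[-0.    0.95  0.32]
 [ 1.    0.   -0.  ]
 [-0.    0.32 -0.95]] [[358.   0. 321.]
 [  0. 358. 239.]
 [  0.   0.   1.]]
(array([ 5.878, -2.241, -1.145]), array([0., 0., 0.]))
```

Emit:
{"api": "jog_arm", "payload": {
  "commands": [0.98,-0.37,-0.2,0,0,0,85,0.98,-0.37,-0.2,0,0,0,85,0.98,-0.37,-0.2,0,0,0,85,0.98,-0.37,-0.2,0,0,0,85,0.98,-0.37,-0.2,0,0,0,85,0.98,-0.37,-0.2,0,0,0,85,0,0,0,0,0,0,85,0,0,0,0,0,0,85]
}}

```text
t: 1.85
tool_pos: [0.5244, -0.2975, 0.3014]
tool_rot: [3.063, 0.697, -0.001]
contact_force: [0.0, 0.0, -0.4]
opening: 0.0849
grip_force: 0.0
```

```bash
python3 - <<'E'
from h import *
o=ctrl.get_obs();print(o["tool_pos"],o["q"])
im=eyes.get_image("wrist");W=cloud(im);save("w1",im["image"]);np.savez("w1.npz",W=W,**im)
for d in nets.silhouettes("wrist","sample"):
    p=W[d["mask"]];p=p[~np.isnan(p[:,0])];print(d["p"],d["bbox"],np.median(p,0))
from fit import *
p=pts("w1","s",(.45,-.4,.012),(.68,-.17,.09));print(len(p),p[:,2].max())
E
```

```text
[ 0.52441133 -0.29747009  0.30139676] [-6.39100969e-01 -3.11496708e-02  1.58163993e+00 -5.77384371e-04
  1.59144106e+00  4.84383046e-01]
0.58 [226.0, 225.9, 330.9, 311.9] [ 0.41870208 -0.2929321   0.04762471]
0.57 [267.2, 126.8, 383.4, 192.4] [ 0.56460874 -0.28293665  0.04846792]
6177 0.06776938447049857
```

View pics/w1.png

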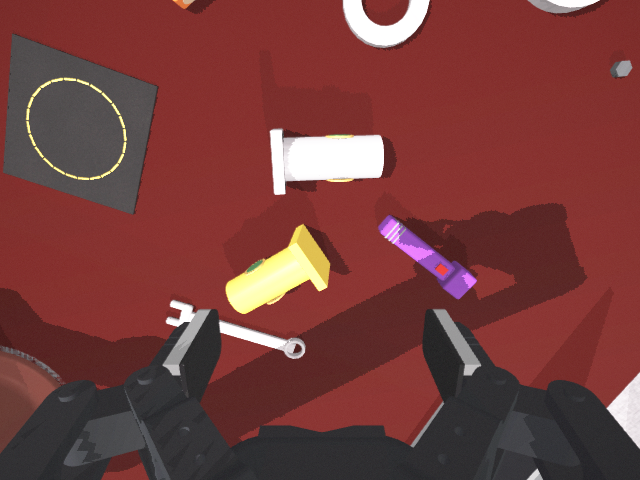

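Wrist view: the sample lies at (330,158), with its foot at left (278,160) and its rim at right (383,157). The mat is at (78,130).

```bash
cat > fitcyl.py <<'E'
from fit import *
from scipy.optimize import least_squares
def model(p,P):
    x,y,z,az,el=p
    d=np.array([np.cos(el)*np.cos(az),np.cos(el)*np.sin(az),np.sin(el)])
    v=P-np.array([x,y,z]);s=v@d;r=np.linalg.norm(v-np.outer(s,d),axis=1);return s,r,d
def fit(P,p0):
    p=p0
    for _ in range(4):
        s,r,d=model(p,P);k=(s>-.045)&(s<.05)&(abs(r-.024)<.012)
        p=least_squares(lambda q:np.r_[model(q,P[k])[1]-.024,(q[:3]-p[:3])@d],p,loss="soft_l1",f_scale=.002).x
    s,r,d=model(p,P);f=s[(r<.05)&(P[:,2]>.01)]
    return p,np.percentile(f,[.5,1,2,98,99,99.5]),k.sum()
E
python3 - <<'E'
from fitcyl import *
A=[]
for c in("scene","side","w1"):
    P=pts(c,"",(.47,-.38,.008),(.66,-.17,.09));A.append(P)
for n,P in zip("123a",A+[np.vstack(A)]):
    # x0,y0 near centre ; azimuth foot->top
    p,f,k=fit(P,np.array([.565,-.285,.03,-1.03,-.087]));print(n,k,p.round(4),f.round(4))
im=np.load("w1.npz");W=im["W"];I=im["image"].astype(int)
g=(I[...,0]>150)&(I[...,1]>130)&(I[...,2]<.75*I[...,1])&(W[...,2]<.02)&(np.hypot(W[...,0]-.46,W[...,1])<.1)
print(g.sum(),rect(W[g]),np.median(W[g][:,2]))
E
```

```text
1 881 [ 0.5621 -0.2869  0.031  -1.0937 -0.0902] [-0.0596 -0.0589 -0.058   0.0605  0.0609  0.0613]
2 270 [ 0.566  -0.2843  0.0295 -1.0997 -0.0859] [-0.0676 -0.0672 -0.0666  0.053   0.0553  0.0581]
3 3861 [ 0.5631 -0.2859  0.0281 -1.0994 -0.0837] [-0.0599 -0.0594 -0.0586  0.057   0.0583  0.0591]
a 5014 [ 0.5631 -0.286   0.0284 -1.0975 -0.0829] [-0.0655 -0.0644 -0.0627  0.0594  0.0601  0.0605]
704 (array([461.9,  -7.7]), array([115.2, 116. ]), 52.2) 0.002290524939205063
```

```bash
cat > plan.py <<'E'
from h import *
az,el,th=-1.098,-.084,np.radians(35)
d=np.array([np.cos(el)*np.cos(az),np.cos(el)*np.sin(az),np.sin(el)])
n=np.array([-np.sin(az),np.cos(az),0]);u=np.cross(d,n)*-1
if u[2]<0:u=-u
z=-np.sin(th)*d-np.cos(th)*u
Rg=R.from_matrix(np.c_[np.cross(n,z),n,z])
G=np.array([.563,-.286,.029])+.015*d
E
python3 - <<'E'
from plan import *
print(ctrl.tcp_to_grasp,Rg.as_matrix().round(3),G)
tcp=G+.019*z;pre=tcp-.11*z
print(tcp,pre,rel(pre,Rg))
o=ctrl.get_obs();r=(R.from_rotvec(o["tool_rot"]).inv()*Rg).as_rotvec();N=18
# per-row shift in moving tool axes for straight path
Rr=R.from_rotvec(o["tool_rot"]);D=(pre-o["tool_pos"])/N
print((r/N/.1).round(3))
for i in range(0,N,3): print((Rr*R.from_rotvec(r*i/N)).inv().apply(D/.06).round(3))
E
```

```text
-0.0187 [[-0.35   0.89  -0.292]
 [ 0.684  0.455  0.57 ]
 [ 0.64   0.    -0.768]] [ 0.56980658 -0.29930739  0.02774148]
[ 0.56426675 -0.28847659  0.01314682] [ 0.59633946 -0.35118121  0.09764222] (array([0.716, 1.319, 3.388]), array([  5.521,   5.381, -15.282]))
[ 0.307  0.299 -0.849]
[0.04  0.073 0.188]
[0.001 0.096 0.182]
[-0.041  0.107  0.171]
[-0.083  0.106  0.156]
[-0.122  0.094  0.137]
[-0.154  0.07   0.117]
```

Emit:
{"api": "jog_arm", "payload": {
  "commands": [0,0,0,0.307,0.299,-0.849,85,0,0,0,0.307,0.299,-0.849,85,0,0,0,0.307,0.299,-0.849,85,0,0,0,0.307,0.299,-0.849,85,0,0,0,0.307,0.299,-0.849,85,0,0,0,0.307,0.299,-0.849,85,0,0,0,0.307,0.299,-0.849,85,0,0,0,0.307,0.299,-0.849,85,0,0,0,0.307,0.299,-0.849,85,0,0,0,0.307,0.299,-0.849,85,0,0,0,0.307,0.299,-0.849,85,0,0,0,0.307,0.299,-0.849,85,0,0,0,0.307,0.299,-0.849,85,0,0,0,0.307,0.299,-0.849,85,0,0,0,0.307,0.299,-0.849,85,0,0,0,0.307,0.299,-0.849,85,0,0,0,0.307,0.299,-0.849,85,0,0,0,0.307,0.299,-0.849,85,0,0,0,0,0,0,85]
}}

```text
t: 4.32
tool_pos: [0.5239, -0.2986, 0.3004]
tool_rot: [-1.31, -2.137, -0.474]
contact_force: [-0.1, 0.1, -0.3]
opening: 0.0854
grip_force: 0.0
```

```bash
python3 - <<'E'
from plan import *
tcp=G+.019*z;pre=tcp-.11*z
print(rel(pre,Rg),ctrl.get_obs()["q"].round(3))
E
```

```text
(array([-3.186,  0.68 ,  1.741]), array([ 0.003, -0.009, -0.014])) [-0.746  0.361  1.254  0.272  2.174 -1.137]
```

Emit:
{"api": "jog_arm", "payload": {
  "commands": [-0.8,0.17,0.435,0,0,0,85,-0.8,0.17,0.435,0,0,0,85,-0.8,0.17,0.435,0,0,0,85,-0.8,0.17,0.435,0,0,0,85,0,0,0,0,0,0,85,0,0,0,0,0,0,85]
}}

```text
t: 5.08
tool_pos: [0.5977, -0.3512, 0.1005]
tool_rot: [-1.309, -2.141, -0.474]
contact_force: [0.8, -0.1, 0.4]
opening: 0.0852
grip_force: 0.0
```

```bash
python3 - <<'E'
from plan import *
tcp=G+.019*z
print(rel(tcp,Rg),ctrl.get_obs()["q"].round(3))
im=eyes.get_image("wrist");save("w2",im["image"]);np.savez("w2.npz",W=cloud(im),**im)
from fitcyl import *
P=pts("w2","",(.47,-.38,.008),(.66,-.17,.09))
p,f,k=fit(P,np.array([.565,-.285,.03,-1.09,-.087]));print(k,p.round(4),f.round(4))
E
```

```text
(array([-0.019, -0.021,  1.876]), array([0.004, 0.016, 0.01 ])) [-0.732  0.714  1.109  0.251  1.967 -1.186]
9428 [ 0.5632 -0.2857  0.0279 -1.1    -0.0837] [-0.0592 -0.0586 -0.0576  0.0596  0.0599  0.06  ]
```

View pics/w2.png

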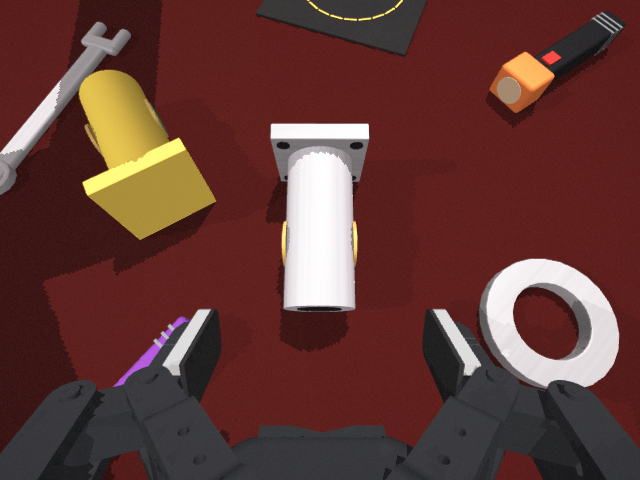

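The gripper is centred on the barrel at (320,230), with the foot at (320,140) ahead. Ring and purple lamp are clear.

Emit:
{"api": "jog_arm", "payload": {
  "commands": [0,0,0.6,0,0,0,85,0,0,0.6,0,0,0,85,0,0,0.6,0,0,0,85,0,0,0,0,0,0,85,0,0,0,0,0,0,30,0,0,0,0,0,0,30,0,0,0,0,0,0,30,0,0,0,0,0,0,30],
  "newtons": 70
}}

```text
t: 6.12
tool_pos: [0.5679, -0.2912, 0.0186]
tool_rot: [-1.308, -2.145, -0.473]
contact_force: [-0.8, -3.4, 5.3]
opening: 0.0459
grip_force: 71.9
```

Emit:
{"api": "jog_arm", "payload": {
  "commands": [0.32,0,-0.38,0,0,0,30,0.64,0,-0.77,0,0,0,30,0.64,0,-0.77,0,0,0,30,0.64,0,-0.77,0,0,0,30,0,0,0,0,-1,0,30,0,0,0,0,-1,0,30,0,0,0,0,-1,0,30,0,0,0,0,-1,0,30,0,0,0,0,0,0,30]
}}

```text
t: 7.25
tool_pos: [0.566, -0.2883, 0.2258]
tool_rot: [-1.501, -2.46, -0.224]
contact_force: [0.9, 0.3, -6.2]
opening: 0.0459
grip_force: 73.2
```

```bash
python3 - <<'E'
from plan import *
o=ctrl.get_obs();print(o["q"].round(3),o["opening"],o["contact_force"])
im=eyes.get_image("wrist");save("w3",im["image"])
M=R.from_rotvec(o["tool_rot"]).as_matrix();print(M.round(3))
E
```

```text
[-0.645  0.242  1.434  0.129  1.731 -1.116] 0.04594068368986058 [ 0.87300503  0.30071186 -6.17388612]
[[-0.438  0.889 -0.132]
 [ 0.851  0.458  0.258]
 [ 0.29   0.001 -0.957]]
```

View pics/w3.png

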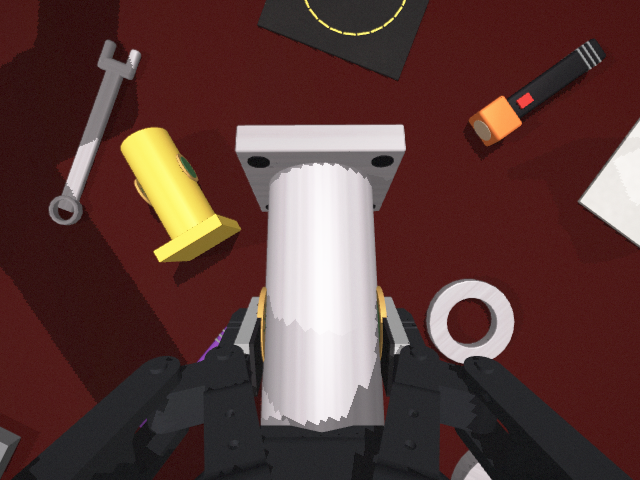

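It is held well, foot at the top of the picture (320,140). Now I measure it in the hand.

```bash
cat > hand.py <<'E'
from fitcyl import *
def hand():
    o=ctrl.get_obs();im=eyes.get_image("wrist");W=cloud(im);Rt=R.from_rotvec(o["tool_rot"])
    P=W[~np.isnan(W[...,0])];P=Rt.inv().apply(P-o["tool_pos"])
    # tool-frame sample guess: axis (top) = (-cos35,0,-sin35)
    a=np.array([-np.cos(.61),0,-np.sin(.61)]);g=np.array([0,0,-.019]);f0=g-.076*a
    v=P-g;s=v@a;k=(s>-.09)&(s<.06)&(np.linalg.norm(v-np.outer(s,a),axis=1)<.05)
    P=P[k]
    p,f,n=fit2(P,g,a);return o,p,f,n
def fit2(P,g,a):
    x=np.r_[0,0,0,0]; b=np.array([0,1,0]);c=np.cross(a,b)
    def ax(q):
        d=a+q[2]*b+q[3]*c;d/=np.linalg.norm(d);return g+q[0]*b+q[1]*c,d
    def sr(q,P):
        g_,d=ax(q);v=P-g_;s=v@d;return s,np.linalg.norm(v-np.outer(s,d),axis=1)
    for _ in range(5):
        s,r=sr(x,P);k=(s>-.055)&(s<-.012)&(abs(r-.024)<.008)
        x=least_squares(lambda q:sr(q,P[k])[1]-.024,x,loss="soft_l1",f_scale=.001).x
    s,r=sr(x,P);foot=s[(r<.045)&(r>.028)&(s<-.04)]
    return ax(x),np.percentile(foot,[1,5,50,95,99]),k.sum()
E
python3 - <<'E'
from hand import *
o,(g,d),f,n=hand();print(n,g.round(4),d.round(4),f.round(4),np.degrees(np.arctan2(-d[2],-d[0])))
E
```

```text
11807 [-0.004   0.0005 -0.0133] [-0.8181  0.0078 -0.5751] [-0.0792 -0.0782 -0.0691 -0.0673 -0.067 ] 35.106228240991214
```

```bash
cat > tgt.py <<'E'
from h import *
d=np.array([-.8181,.0078,-.5751]);d/=np.linalg.norm(d);f=np.array([-.004,.0005,-.0133])-.079*d
def target(foot):
    "nearest orientation with barrel axis up; TCP so that the foot's centre is at foot"
    o=ctrl.get_obs();R0=R.from_rotvec(o["tool_rot"]);w=R0.apply(d)
    ax=np.cross(w,[0,0,1]);s=np.linalg.norm(ax);a=np.arctan2(s,w[2])
    Rn=R.from_rotvec(ax/max(s,1e-9)*a)*R0
    return Rn,np.array(foot)-Rn.apply(f),np.degrees(a),o["tool_pos"]+R0.apply(f)
def rows(p,Rn,N):
    o=ctrl.get_obs();R0=R.from_rotvec(o["tool_rot"]);r=(R0.inv()*Rn).as_rotvec();D=(p-o["tool_pos"])/N/.06
    for i in range(N): print((R0*R.from_rotvec(r*i/N)).inv().apply(D).round(2),(r/N/.1).round(3))
E
python3 - <<'E'
from tgt import *
Rn,p,a,ft=target((.462,-.008,.07));print(p,a,ft,Rn.as_matrix().round(2))
rows(p,Rn,14)
E
```

```text
[ 0.46559347 -0.0158025   0.13807535] 71.86594380032916 [ 0.5351321  -0.22927261  0.21182656] [[-0.26  0.89  0.38]
 [ 0.51  0.46 -0.72]
 [-0.82  0.01 -0.58]]
[0.3  0.04 0.2 ] [-0.007 -0.896 -0.002]
[0.32 0.04 0.17] [-0.007 -0.896 -0.002]
[0.33 0.04 0.14] [-0.007 -0.896 -0.002]
[0.34 0.04 0.11] [-0.007 -0.896 -0.002]
[0.35 0.04 0.08] [-0.007 -0.896 -0.002]
[0.36 0.04 0.05] [-0.007 -0.896 -0.002]
[0.36 0.04 0.02] [-0.007 -0.896 -0.002]
[ 0.36  0.04 -0.01] [-0.007 -0.896 -0.002]
[ 0.36  0.04 -0.05] [-0.007 -0.896 -0.002]
[ 0.35  0.04 -0.08] [-0.007 -0.896 -0.002]
[ 0.34  0.04 -0.11] [-0.007 -0.896 -0.002]
[ 0.33  0.04 -0.14] [-0.007 -0.896 -0.002]
[ 0.32  0.04 -0.17] [-0.007 -0.896 -0.002]
[ 0.3   0.04 -0.2 ] [-0.007 -0.896 -0.002]
```

Emit:
{"api": "jog_arm", "payload": {
  "commands": [0.3,0.04,0.2,0,-0.9,0,30,0.32,0.04,0.17,0,-0.9,0,30,0.33,0.04,0.14,0,-0.9,0,30,0.34,0.04,0.11,0,-0.9,0,30,0.35,0.04,0.08,0,-0.9,0,30,0.36,0.04,0.05,0,-0.9,0,30,0.36,0.04,0.02,0,-0.9,0,30,0,0,0,0,0,0,30]
}}

```text
t: 8.35
tool_pos: [0.5125, -0.15, 0.1787]
tool_rot: [1.484, 2.436, -0.251]
contact_force: [-0.1, -0.1, -5.4]
opening: 0.0458
grip_force: 73.3
```

```bash
python3 - <<'E'
from tgt import *
Rn,p,a,ft=target((.462,-.008,.07));print(p,a,ft,ctrl.get_obs()["q"].round(3))
rows(p,Rn,8)
E
```

```text
[ 0.46557191 -0.0158124   0.13807535] 36.07096222058911 [ 0.49067369 -0.10832197  0.12875855] [-0.302 -0.262  2.018 -0.256  1.165 -0.703]
[ 0.3   0.04 -0.01] [-0.013 -0.787  0.008]
[ 0.3   0.04 -0.04] [-0.013 -0.787  0.008]
[ 0.3   0.04 -0.06] [-0.013 -0.787  0.008]
[ 0.29  0.04 -0.09] [-0.013 -0.787  0.008]
[ 0.29  0.04 -0.11] [-0.013 -0.787  0.008]
[ 0.28  0.04 -0.13] [-0.013 -0.787  0.008]
[ 0.27  0.04 -0.15] [-0.013 -0.787  0.008]
[ 0.25  0.04 -0.17] [-0.013 -0.787  0.008]
```

Emit:
{"api": "jog_arm", "payload": {
  "commands": [0.3,0.04,-0.01,0,-0.79,0,30,0.3,0.04,-0.04,0,-0.79,0,30,0.3,0.04,-0.06,0,-0.79,0,30,0.29,0.04,-0.09,0,-0.79,0,30,0,0,0,0,0,0,30]
}}

```text
t: 8.98
tool_pos: [0.4902, -0.0849, 0.159]
tool_rot: [1.33, 2.181, -0.45]
contact_force: [-0.1, -0.0, -6.5]
opening: 0.0464
grip_force: 73.6
```

```bash
python3 - <<'E'
from tgt import *
Rn,p,a,ft=target((.462,-.008,.07));print(p,a,ft,ctrl.get_obs()["q"].round(3))
rows(p,Rn,5)
E
```

```text
[ 0.4655581  -0.0158187   0.13807535] 17.851625968072092 [ 0.47665857 -0.05928599  0.09680677] [-0.022 -0.359  2.2   -0.654  1.062 -0.239]
[ 0.24  0.03 -0.09] [-0.017 -0.623  0.015]
[ 0.23  0.03 -0.11] [-0.017 -0.623  0.015]
[ 0.22  0.03 -0.12] [-0.017 -0.623  0.015]
[ 0.21  0.03 -0.13] [-0.017 -0.623  0.015]
[ 0.21  0.03 -0.15] [-0.017 -0.623  0.015]
```

```bash
python3 - <<'E'
from tgt import *
o=ctrl.get_obs();R0=R.from_rotvec(o["tool_rot"]);Rn,p,a,ft=target((0,0,0))
Ry=R.from_rotvec([0,0,.3])*R0;pn=ft-Ry.apply(f);print(pn,np.hypot(*pn[:2]))
rows(pn,Ry,3)
E
```

```text
[ 0.49719727 -0.07979562  0.15898042] 0.5035597914188585
[ 0.01  0.05 -0.  ] [-0.603 -0.003 -0.798]
[ 0.    0.05 -0.  ] [-0.603 -0.003 -0.798]
[-0.    0.05  0.  ] [-0.603 -0.003 -0.798]
```

Emit:
{"api": "jog_arm", "payload": {
  "commands": [0,0.05,0,-0.6,0,-0.8,30,0,0.05,0,-0.6,0,-0.8,30,0,0.05,0,-0.6,0,-0.8,30,0,0,0,0,0,0,30]
}}

```text
t: 9.48
tool_pos: [0.499, -0.0829, 0.1621]
tool_rot: [0.983, 2.324, -0.334]
contact_force: [-0.8, -0.0, -6.2]
opening: 0.0458
grip_force: 73.5
```

```bash
python3 - <<'E'
from tgt import *
Rn,p,a,ft=target((.462,-.008,.07));print(p,a,ft,ctrl.get_obs()["q"].round(3))
rows(p,Rn,6)
E
```

```text
[ 0.46767972 -0.0144446   0.13807535] 17.63738821014977 [ 0.47881957 -0.06233403  0.09983369] [-0.093 -0.477  2.278 -0.532  0.891 -0.619]
[ 0.2   0.07 -0.07] [-0.012 -0.513  0.01 ]
[ 0.19  0.07 -0.08] [-0.012 -0.513  0.01 ]
[ 0.19  0.07 -0.09] [-0.012 -0.513  0.01 ]
[ 0.18  0.07 -0.1 ] [-0.012 -0.513  0.01 ]
[ 0.18  0.07 -0.1 ] [-0.012 -0.513  0.01 ]
[ 0.17  0.07 -0.11] [-0.012 -0.513  0.01 ]
```

Emit:
{"api": "jog_arm", "payload": {
  "commands": [0.2,0.07,-0.07,0,-0.51,0,30,0.19,0.07,-0.08,0,-0.51,0,30,0.19,0.07,-0.09,0,-0.51,0,30,0,0,0,0,0,0,30]
}}

```text
t: 9.98
tool_pos: [0.4824, -0.0463, 0.1486]
tool_rot: [0.92, 2.19, -0.394]
contact_force: [0.2, 0.3, -7.2]
opening: 0.0461
grip_force: 73.7
```

```bash
python3 - <<'E'
from tgt import *
Rn,p,a,ft=target((.462,-.008,.04));print(p,a,ft,ctrl.get_obs()["q"].round(3))
rows(p,Rn,3)
E
```

```text
[ 0.46770336 -0.01442369  0.10807535] 8.997256480020297 [ 0.46878732 -0.0328386   0.08274579] [ 0.068 -0.51   2.373 -0.8    0.87  -0.302]
[0.29 0.07 0.02] [-0.025 -0.522  0.028]
[0.29 0.07 0.01] [-0.025 -0.522  0.028]
[ 0.29  0.06 -0.01] [-0.025 -0.522  0.028]
```

```bash
python3 - <<'E'
from tgt import *
Rn,p,a,ft=target((0,0,0));Ry=R.from_rotvec([0,0,.3])*Rn;ft=np.array((.467,-.017,.04))
pn=ft-Ry.apply(f);print(pn,Ry.as_matrix().round(2));rows(pn,Ry,5)
E
```

```text
[ 0.47434696 -0.02145133  0.10807535] [[-0.5   0.48  0.72]
 [ 0.28  0.88 -0.39]
 [-0.82  0.01 -0.58]]
[0.15 0.04 0.04] [-0.477 -0.31  -0.366]
[0.15 0.04 0.04] [-0.477 -0.31  -0.366]
[0.15 0.05 0.03] [-0.477 -0.31  -0.366]
[0.15 0.05 0.03] [-0.477 -0.31  -0.366]
[0.15 0.05 0.03] [-0.477 -0.31  -0.366]
```

Emit:
{"api": "jog_arm", "payload": {
  "commands": [0.15,0.04,0.04,-0.48,-0.31,-0.37,30,0.15,0.04,0.04,-0.48,-0.31,-0.37,30,0.15,0.05,0.03,-0.48,-0.31,-0.37,30,0,0,0,0,0,0,30]
}}

```text
t: 10.48
tool_pos: [0.4777, -0.0331, 0.1246]
tool_rot: [0.693, 2.157, -0.322]
contact_force: [-0.1, -0.1, -6.2]
opening: 0.0461
grip_force: 73.7
```

```bash
python3 - <<'E'
from tgt import *
print(ctrl.get_obs()["q"].round(3));Rn,p,a,ft=target((.466,-.016,.022));print(p,a,ft)
rows(p,Rn,3)
E
```

```text
[ 0.06  -0.6    2.505 -0.895  0.672 -0.326]
[ 0.4727551  -0.02130666  0.09007535] 3.5571412977875863 [ 0.46756004 -0.02527549  0.05723032]
[0.19 0.04 0.07] [-0.    -0.207 -0.003]
[0.19 0.04 0.07] [-0.    -0.207 -0.003]
[0.19 0.04 0.07] [-0.    -0.207 -0.003]
```

```bash
cat > fk.py <<'E'
from h import *
from scipy.optimize import least_squares
D=[([-1.243,.053,1.613,0,1.476,-.119],[.27,-.5636,.2313],None),
([-.6391,-.03115,1.58164,-.00058,1.59144,.48438],[.5244,-.29747,.3014],[3.063,.697,-.001]),
([-.746,.361,1.254,.272,2.174,-1.137],[.5239,-.2986,.3004],[-1.31,-2.137,-.474]),
([-.732,.714,1.109,.251,1.967,-1.186],[.5977,-.3512,.1005],[-1.309,-2.141,-.474]),
([-.645,.242,1.434,.129,1.731,-1.116],[.566,-.2883,.2258],[-1.501,-2.46,-.224]),
([-.302,-.262,2.018,-.256,1.165,-.703],[.5125,-.15,.1787],[1.484,2.436,-.251]),
([-.022,-.359,2.2,-.654,1.062,-.239],[.4902,-.0849,.159],[1.33,2.181,-.45]),
([-.093,-.477,2.278,-.532,.891,-.619],[.499,-.0829,.1621],[.983,2.324,-.334]),
([.068,-.51,2.373,-.8,.87,-.302],[.4824,-.0463,.1486],[.92,2.19,-.394]),
([.06,-.6,2.505,-.895,.672,-.326],[.4777,-.0331,.1246],[.693,2.157,-.322])]
rz=lambda a:R.from_rotvec([0,0,a]);ry=lambda a:R.from_rotvec([0,a,0])
def fk(q,k):
    H,a,L1,e,L2,Lt,s4,s6,c,a0=k
    A=rz(q[0]);p=A.apply([a0,0,H]);A=A*ry(q[1]);p=p+A.apply([a,0,L1]);A=A*ry(q[2]);p=p+A.apply([e,0,L2])
    A=A*rz(s4*q[3])*ry(q[4]);p=p+A.apply([0,0,Lt]);return p,A*rz(s6*q[5]+c)
def res(k,s):
    k=np.r_[k[:6],s,k[6:]];o=[]
    for q,p,r in D:
        P,A=fk(q,k);o+=list(P-p)
        if r is not None:o+=list((A.inv()*R.from_rotvec(r)).as_rotvec()*.3)
    return np.array(o)
best=None
for s in((1,1),(1,-1),(-1,1),(-1,-1)):
  for c in(0,1.57,-1.57,3.14):
    z=least_squares(res,[.3,0,.4,0,.5,.25,c,0],args=(s,))
    if best is None or z.cost<best[0]:best=(z.cost,np.r_[z.x[:6],s,z.x[6:]],abs(z.fun).max())
k=best[1]
E
python3 - <<'E'
from fk import *
print(best)
import tgt
q0=ctrl.get_obs()["q"];lo=np.array([-3,-1,.06,-1.02,.09,-3.1]);hi=np.array([3,2.2,2.58,4.1,2.6,3.1])
Rn,p,a,ft=tgt.target((0,0,0))
for xy in((.462,-.008),(.467,-.016),(.472,-.016),(.475,-.02)):
  for yaw in(-.9,-.6,-.3,0,.15,.3,.6):
    Ry=rz(yaw)*Rn;pn=np.array([*xy,.005])-Ry.apply(tgt.f)
    def g(q):
        P,A=fk(q,k);return np.r_[P-pn,(A.inv()*Ry).as_rotvec()*.3]
    z=least_squares(g,np.clip(q0,lo+.01,hi-.01));q=z.x
    print(xy,yaw,round(z.cost,6),q.round(2),np.minimum(q-lo,hi-q).min().round(3))
E
```

```text
(np.float64(0.02180792269436226), array([0.20753926, 0.00785301, 0.33163594, 0.06323959, 0.58416431,
       0.18339179, 1.        , 1.        , 1.57054412, 0.00976189]), np.float64(0.082003869754255))
(0.462, -0.008) -0.9 0.0 [ 0.29 -0.03  2.15 -0.94  1.42  0.59] 0.083
(0.462, -0.008) -0.6 0.0 [ 0.29 -0.16  2.28 -1.05  1.22  0.44] -0.034
(0.462, -0.008) -0.3 0.0 [ 0.27 -0.31  2.41 -1.15  0.98  0.28] -0.126
(0.462, -0.008) 0 0.0 [ 0.21 -0.47  2.53 -1.18  0.7   0.06] -0.156
(0.462, -0.008) 0.15 0.0 [ 0.16 -0.54  2.58 -1.14  0.55 -0.09] -0.121
(0.462, -0.008) 0.3 0.0 [ 0.11 -0.6   2.62 -1.03  0.4  -0.32] -0.036
(0.462, -0.008) 0.6 0.0 [-0.02 -0.66  2.65  0.04  0.19 -1.6 ] -0.069
(0.467, -0.016) -0.9 0.0 [ 0.27 -0.02  2.14 -0.95  1.41  0.58] 0.075
(0.467, -0.016) -0.6 0.0 [ 0.27 -0.15  2.27 -1.06  1.2   0.43] -0.042
(0.467, -0.016) -0.3 0.0 [ 0.25 -0.3   2.4  -1.15  0.96  0.27] -0.133
(0.467, -0.016) 0 0.0 [ 0.18 -0.46  2.52 -1.18  0.68  0.06] -0.163
(0.467, -0.016) 0.15 0.0 [ 0.14 -0.52  2.56 -1.15  0.53 -0.1 ] -0.127
(0.467, -0.016) 0.3 0.0 [ 0.08 -0.58  2.6  -1.03  0.38 -0.33] -0.02
(
[... 327 characters left out ...]
68  0.06] -0.171
(0.472, -0.016) 0.15 0.0 [ 0.13 -0.5   2.55 -1.16  0.53 -0.09] -0.139
(0.472, -0.016) 0.3 0.0 [ 0.08 -0.55  2.58 -1.05  0.37 -0.31] -0.027
(0.472, -0.016) 0.6 0.0 [-0.04 -0.59  2.61  0.16  0.17 -1.73] -0.029
(0.475, -0.02) -0.9 0.0 [ 0.25  0.    2.12 -0.95  1.4   0.57] 0.069
(0.475, -0.02) -0.6 0.0 [ 0.26 -0.13  2.25 -1.07  1.19  0.43] -0.048
(0.475, -0.02) -0.3 0.0 [ 0.23 -0.28  2.38 -1.16  0.95  0.27] -0.14
(0.475, -0.02) 0 0.0 [ 0.17 -0.42  2.49 -1.19  0.67  0.06] -0.175
(0.475, -0.02) 0.15 0.0 [ 0.12 -0.49  2.54 -1.16  0.51 -0.09] -0.143
(0.475, -0.02) 0.3 0.0 [ 0.07 -0.54  2.57 -1.05  0.36 -0.31] -0.029
(0.475, -0.02) 0.6 0.0 [-0.06 -0.58  2.6   0.22  0.17 -1.8 ] -0.017
```

```bash
python3 - <<'E'
from fk import *
for q,p,r in D:
    P,A=fk(q,k);print(q[3],(P-p).round(3),(A.inv()*R.from_rotvec(r)).as_rotvec().round(3) if r else "")
k2=k.copy();k2[6]=-1
for q,p,r in D:
    P,A=fk(q,k2);print(q[3],(P-p).round(3),(A.inv()*R.from_rotvec(r)).as_rotvec().round(3) if r else "")
E
```

```text
0 [-0.073 -0.014  0.005] 
-0.00058 [-0.049 -0.056  0.003] [-0. -0.  0.]
0.272 [-0.052 -0.082 -0.015] [ 0.  0. -0.]
0.251 [-0.069 -0.068  0.004] [-0. -0.  0.]
0.129 [-0.054 -0.068  0.002] [-0.  0. -0.]
-0.256 [-0.014 -0.05   0.008] [0. 0. 0.]
-0.654 [ 0.006 -0.023 -0.001] [-0. -0. -0.]
-0.532 [-0.005 -0.036  0.003] [0.001 0.    0.   ]
-0.8 [ 0.004 -0.021 -0.004] [-0.     0.     0.001]
-0.895 [-0.001 -0.027 -0.005] [-0.  0. -0.]
0 [-0.073 -0.014  0.005] 
-0.00058 [-0.049 -0.056  0.003] [-0.001 -0.001  0.   ]
0.272 [-0.107 -0.142 -0.015] [-0.407  0.188 -0.309]
0.251 [-0.125 -0.13   0.004] [-0.429  0.174 -0.194]
0.129 [-0.082 -0.105  0.002] [-0.229  0.112 -0.041]
-0.256 [0.011 0.032 0.008] [ 0.305 -0.358 -0.202]
-0.654 [ 0.011  0.171 -0.001] [ 0.271 -1.11  -0.638]
-0.532 [0.009 0.108 0.003] [ 0.481 -0.674 -0.669]
-0.8 [-0.009  0.179 -0.004] [ 0.364 -1.167 -1.031]
-0.895 [-0.012  0.15  -0.005] [ 0.357 -1.055 -1.401]
```

```bash
python3 - <<'E'
s=open("fk.py").read()
i=s.index("def fk");s=s[:i]+'''def fk(q,k):
    H,a,L1,e,L2,Lt,b,w,x5=k
    A=rz(q[0]);p=A.apply([0,b,H]);A=A*ry(q[1]);p=p+A.apply([a,0,L1]);A=A*ry(q[2]);p=p+A.apply([e,0,L2])
    A=A*rz(q[3])*ry(q[4]);p=p+A.apply([x5,w,Lt]);return p,A*rz(q[5]+np.pi/2)
z=least_squares(lambda k:np.concatenate([fk(q,k)[0]-p for q,p,r in D]),[.2,0,.33,0,.58,.18,0,0,0])
k=z.x
'''
open("fk.py","w").write(s)
E
cat > ik.py <<'E'
from fk import *
import tgt
lo=np.array([-3,-1,.06,-1.02,.09,-3.1]);hi=np.array([3,2.2,2.58,4.1,2.6,3.1])
def ik(pn,Ry,q0):
    def g(q):
        P,A=fk(q,k);return np.r_[P-pn,(A.inv()*Ry).as_rotvec()*.3]
    z=least_squares(g,q0);return z.x,z.cost
def marg(q): return np.minimum(q-lo,hi-q).min()
E
python3 - <<'E'
from ik import *
print(k.round(4),abs(z.fun).max())
q0=ctrl.get_obs()["q"];Rn,p,a,ft=tgt.target((0,0,0))
for xy in((.462,-.008),(.470,-.02)):
  for yaw in(-1.3,-.9,-.6,-.3,0,.15,.3,.45,.6):
    Ry=rz(yaw)*Rn;pn=np.array([*xy,.005])-Ry.apply(tgt.f)
    q,c=ik(pn,Ry,q0);print(xy,yaw,round(c,6),q.round(2),marg(q).round(3))
E
```

```text
[ 2.380e-01 -4.000e-04  4.267e-01  9.570e-02  6.104e-01  2.796e-01
  7.450e-02 -2.000e-04  2.000e-04] 0.00028491270002525826
(0.462, -0.008) -1.3 0.0 [ 0.23  0.26  1.89 -0.76  1.62  0.8 ] 0.258
(0.462, -0.008) -0.9 0.0 [ 0.29  0.11  2.07 -0.94  1.39  0.64] 0.078
(0.462, -0.008) -0.6 0.0 [ 0.3  -0.04  2.23 -1.07  1.19  0.51] -0.054
(0.462, -0.008) -0.3 0.0 [ 0.27 -0.22  2.38 -1.19  0.95  0.35] -0.171
(0.462, -0.008) 0 0.0 [ 0.15 -0.44  2.54 -1.23  0.64  0.1 ] -0.211
(0.462, -0.008) 0.15 0.0 [ 0.06 -0.57  2.61 -1.14  0.46 -0.15] -0.118
(0.462, -0.008) 0.3 0.0 [-0.06 -0.69  2.68 -0.77  0.3  -0.66] -0.095
(0.462, -0.008) 0.45 0.0 [-0.2  -0.79  2.72  0.11  0.26 -1.69] -0.139
(0.462, -0.008) 0.6 0.0 [-0.34 -0.82  2.73  0.74  0.4  -2.45] -0.155
(0.47, -0.02) -1.3 0.0 [ 0.2   0.27  1.88 -0.78  1.61  0.78] 0.244
(0.47, -0.02) -0.9 0.0 [ 0.26  0.11  2.07 -0.96  1.38  0.62] 0.064
(0.47, -0.02) -0.6 0.0 [ 0.27 -0.03  2.22 -1.09  1.17  0.5 ] -0.067
(0.47, -0.02) -0.3 0.0 [ 0.23 -0.21  2.38 -1.2   0.92  0.34] -0.185
(0.47, -0.02) 0 0.0 [ 0.11 -0.43  2.53 -1.24  0.61  0.08] -0.222
(0.47, -0.02) 0.15 0.0 [ 0.01 -0.55  2.6  -1.14  0.42 -0.17] -0.122
(0.47, -0.02) 0.3 0.0 [-0.11 -0.66  2.66 -0.73  0.26 -0.73] -0.078
(0.47, -0.02) 0.45 0.0 [-0.24 -0.74  2.7   0.27  0.23 -1.87] -0.115
(0.47, -0.02) 0.6 0.0 [-0.37 -0.76  2.7   0.85  0.39 -2.59] -0.124
```

```bash
cat > path.py <<'E'
from ik import *
Rn,p,a,ft0=tgt.target((0,0,0));o=ctrl.get_obs();R0=R.from_rotvec(o["tool_rot"])
foot=np.array((.462,-.008,.03))
wps=[]
def seg(ft,yaw,tau,N): wps.append((np.array(ft),yaw,tau,N))
seg((.50,-.07,.09),-.1,.6,6);seg((.50,-.06,.10),-1.3,.6,12);seg(foot,-1.35,0,8)
cur=(ft0,0,np.radians(a));q=o["q"];Rp=R0;pp=o["tool_pos"]
for ft,yaw,tau,N in wps:
    for i in range(1,N+1):
        s=i/N;F=cur[0]+(ft-cur[0])*s;Y=cur[1]+(yaw-cur[1])*s;T=cur[2]+(tau-cur[2])*s
        Rr=rz(Y)*Rn*ry(T);P=F-Rr.apply(tgt.f);q1,c=ik(P,Rr,q)
        sh=Rp.inv().apply(P-pp)/.06;tn=(Rp.inv()*Rr).as_rotvec()/.1
        print(sh.round(2),tn.round(2),"q",q1.round(2),"m",marg(q1).round(2),"dq",abs(q1-q).max().round(2),round(c,7))
        q,Rp,pp=q1,Rr,P
    cur=(ft,yaw,tau);print()
E
python3 path.py
```

```text
[-0.21 -0.05  0.15] [0.13 0.9  0.1 ] q [-0.   -0.56  2.44 -0.72  0.7  -0.5 ] m 0.14 dq 0.18 0.0
[-0.21 -0.05  0.13] [0.12 0.9  0.12] q [-0.06 -0.52  2.38 -0.57  0.74 -0.65] m 0.2 dq 0.15 0.0
[-0.21 -0.05  0.12] [0.1  0.9  0.13] q [-0.11 -0.46  2.31 -0.44  0.79 -0.78] m 0.27 dq 0.13 0.0
[-0.22 -0.05  0.11] [0.09 0.9  0.14] q [-0.16 -0.4   2.24 -0.34  0.85 -0.88] m 0.34 dq 0.1 0.0
[-0.22 -0.05  0.09] [0.08 0.9  0.15] q [-0.2  -0.33  2.16 -0.25  0.92 -0.96] m 0.42 dq 0.09 0.0
[-0.22 -0.05  0.07] [0.07 0.9  0.15] q [-0.24 -0.26  2.09 -0.18  1.   -1.02] m 0.49 dq 0.07 0.0

[ 0.01 -0.07 -0.02] [ 0.35 -0.01  0.94] q [-0.23 -0.26  2.08 -0.22  1.02 -0.89] m 0.5 dq 0.13 0.0
[ 0.01 -0.07 -0.02] [ 0.35 -0.01  0.94] q [-0.22 -0.25  2.07 -0.26  1.05 -0.77] m 0.51 dq 0.12 0.0
[ 0.01 -0.07 -0.02] [ 0.35 -0.01  0.94] q [-0.21 -0.24  2.06 -0.29  1.07 -0.65] m 0.52 dq 0.12 0.0
[ 0.01 -0.07 -0.02] [ 0.35 -0.01  0.94] q [-0.2  -0.23  2.05 -0.31  1.11 -0.54] m 0.53 dq 0.11 0.0
[ 0.01 -0.07 -0.02] [ 0.35 -0.01  0.94] q [-0.19 -0.22  2.04 -0.33  1.14 -0.43] m 0.54 dq 0.11 0.0
[ 0.01 -0.07 -0.02] [ 0.35 -0.0
[... 749 characters left out ...]
.08 0.0
[ 0.17 -0.12  0.03] [ 0.03 -0.75  0.06] q [-0.05 -0.07  1.96 -0.49  1.43  0.42] m 0.53 dq 0.08 0.0
[ 0.18 -0.12  0.02] [ 0.03 -0.75  0.05] q [-0.   -0.03  1.95 -0.55  1.47  0.49] m 0.47 dq 0.07 0.0
[ 0.18 -0.12  0.01] [ 0.04 -0.75  0.05] q [ 0.05  0.01  1.94 -0.6   1.5   0.56] m 0.42 dq 0.07 0.0
[ 0.19 -0.12 -0.  ] [ 0.04 -0.75  0.05] q [ 0.09  0.06  1.93 -0.64  1.54  0.63] m 0.38 dq 0.06 0.0
[ 0.19 -0.12 -0.01] [ 0.04 -0.75  0.04] q [ 0.14  0.12  1.91 -0.68  1.59  0.69] m 0.34 dq 0.06 0.0
[ 0.2  -0.12 -0.03] [ 0.05 -0.75  0.04] q [ 0.18  0.17  1.89 -0.71  1.63  0.74] m 0.31 dq 0.06 0.0
[ 0.2  -0.12 -0.04] [ 0.05 -0.75  0.04] q [ 0.22  0.24  1.87 -0.74  1.68  0.79] m 0.28 dq 0.06 0.0
```

Emit:
{"api": "jog_arm", "payload": {
  "commands": [-0.21,-0.05,0.15,0.13,0.9,0.1,30,-0.21,-0.05,0.13,0.12,0.9,0.12,30,-0.21,-0.05,0.12,0.1,0.9,0.13,30,-0.22,-0.05,0.11,0.09,0.9,0.14,30,-0.22,-0.05,0.09,0.08,0.9,0.15,30,-0.22,-0.05,0.07,0.07,0.9,0.15,30,0.01,-0.07,-0.02,0.35,0,0.94,30,0.01,-0.07,-0.02,0.35,0,0.94,30,0.01,-0.07,-0.02,0.35,0,0.94,30,0.01,-0.07,-0.02,0.35,0,0.94,30,0.01,-0.07,-0.02,0.35,0,0.94,30,0.01,-0.07,-0.02,0.35,0,0.94,30,0.01,-0.07,-0.02,0.35,0,0.94,30,0.01,-0.07,-0.02,0.35,0,0.94,30,0.01,-0.07,-0.02,0.35,0,0.94,30,0.01,-0.08,-0.02,0.35,0,0.94,30,0.01,-0.08,-0.02,0.35,0,0.94,30,0.01,-0.08,-0.02,0.35,0,0.94,30,0,0,0,0,0,0,30]
}}

```text
t: 12.85
tool_pos: [0.487, -0.1029, 0.1549]
tool_rot: [2.381, 1.669, -0.414]
contact_force: [0.1, -0.1, -5.7]
opening: 0.046
grip_force: 73.6
```

```bash
sed -i 's/^seg((.50.*$/seg(foot,-.05,0,8)/' path.py; python3 path.py; python3 - <<'E'
from hand import *
o,(g,d),f,n=hand();print(n,g.round(4),d.round(4),f.round(4),o["opening"])
E
```

```text
[ 0.16 -0.12  0.04] [-0.01 -0.76  0.02] q [-0.11 -0.11  1.95 -0.42  1.41  0.33] m 0.6 dq 0.08 0.0
[ 0.17 -0.12  0.03] [ 0.03 -0.76  0.06] q [-0.06 -0.07  1.95 -0.48  1.43  0.41] m 0.54 dq 0.08 0.0
[ 0.18 -0.12  0.02] [ 0.03 -0.76  0.05] q [-0.   -0.04  1.95 -0.54  1.46  0.48] m 0.48 dq 0.07 0.0
[ 0.19 -0.12  0.01] [ 0.04 -0.76  0.05] q [ 0.05  0.01  1.94 -0.59  1.5   0.55] m 0.43 dq 0.07 0.0
[ 0.19 -0.12  0.  ] [ 0.04 -0.76  0.05] q [ 0.09  0.06  1.93 -0.64  1.54  0.62] m 0.38 dq 0.07 0.0
[ 0.2  -0.12 -0.01] [ 0.04 -0.76  0.04] q [ 0.14  0.11  1.91 -0.68  1.58  0.68] m 0.34 dq 0.06 0.0
[ 0.2  -0.12 -0.02] [ 0.05 -0.76  0.04] q [ 0.18  0.17  1.89 -0.71  1.63  0.74] m 0.31 dq 0.06 0.0
[ 0.21 -0.12 -0.03] [ 0.05 -0.76  0.04] q [ 0.22  0.23  1.87 -0.74  1.68  0.79] m 0.28 dq 0.06 0.0

11956 [-0.0037  0.0005 -0.0138] [-0.8191  0.0083 -0.5735] [-0.0799 -0.0789 -0.0698 -0.068  -0.0677] 0.04595399688814804
```

The grip is unchanged, so I stand it up.

Emit:
{"api": "jog_arm", "payload": {
  "commands": [0.16,-0.12,0.04,0,-0.76,0.02,30,0.17,-0.12,0.03,0.03,-0.76,0.06,30,0.18,-0.12,0.02,0.03,-0.76,0.05,30,0.19,-0.12,0.01,0.04,-0.76,0.05,30,0.19,-0.12,0,0.04,-0.76,0.05,30,0.2,-0.12,-0.01,0.04,-0.76,0.04,30,0.2,-0.12,-0.02,0.05,-0.76,0.04,30,0.21,-0.12,-0.03,0.05,-0.76,0.04,30,0,0,0,0,0,0,30,0,0,0,0,0,0,30]
}}

```text
t: 14.15
tool_pos: [0.4585, -0.0146, 0.0985]
tool_rot: [2.005, 1.336, -1.032]
contact_force: [-0.3, -0.2, -6.2]
opening: 0.0461
grip_force: 73.8
```

```bash
python3 - <<'E'
from tgt import *
Rn,p,a,ft=target((.462,-.008,.006));print(p,a,ft,ctrl.get_obs()["q"].round(3))
rows(p,Rn,3)
for c in("scene","side"):
    im=eyes.get_image(c);save("up_"+c,im["image"]);np.savez("up_"+c+".npz",W=cloud(im),**im)
from fit import *
from scipy.optimize import least_squares
Q=[]
for c in("up_scene","up_side"):
    P=pts(c,"",(.40,-.07,.05),(.53,.06,.16));
    # barrel points only
    r=np.hypot(P[:,0]-.462,P[:,1]+.008);P=P[(r<.035)&(P[:,2]<.14)];Q.append(P);print(c,len(P),P[:,2].min(),P[:,2].max())
P=np.vstack(Q)
def e(x):
    v=P-np.array([x[0],x[1],.09]);w=v[:,:2]-np.outer(v[:,2],x[2:4]);return np.linalg.norm(w,axis=1)-.024
s=least_squares(e,[.462,-.008,0,0],loss="soft_l1",f_scale=.002);print(s.x.round(4),np.median(abs(s.fun)))
E
```

```text
[ 0.45833553 -0.01576941  0.07407535] 0.24578382712644317 [ 0.46206599 -0.0064962   0.03046251] [ 0.218  0.232  1.872 -0.74   1.677  0.786]
[0.11 0.   0.08] [-0.005 -0.012  0.006]
[0.11 0.   0.08] [-0.005 -0.012  0.006]
[0.11 0.   0.08] [-0.005 -0.012  0.006]
up_scene 590 0.050357223720057576 0.13995588162386652
up_side 246 0.05007352613918448 0.1396904983325481
[ 0.4629 -0.006   0.0056 -0.0378] 0.0018092116652452823
```

Emit:
{"api": "jog_arm", "payload": {
  "commands": [0.11,0,0.08,0,0,0,30,0.11,0,0.08,0,0,0,30,0.1,0,0.07,0,0,0,30,0,0,0,0,0,0,30,0,0,0,0,0,0,30]
}}

```text
t: 14.88
tool_pos: [0.4572, -0.0148, 0.0743]
tool_rot: [2.004, 1.335, -1.036]
contact_force: [0.0, 0.3, -6.3]
opening: 0.0459
grip_force: 73.9
```

Emit:
{"api": "jog_arm", "payload": {
  "commands": [0.014,0,0.01,0,0,0,30,0.014,0,0.01,0,0,0,30,0,0,0,0,0,0,30]
}}

```text
t: 15.25
tool_pos: [0.4574, -0.0147, 0.0725]
tool_rot: [2.004, 1.335, -1.036]
contact_force: [-0.6, 0.5, -5.2]
opening: 0.0459
grip_force: 74.1
```

Emit:
{"api": "jog_arm", "payload": {
  "commands": [0.014,0,0.01,0,0,0,30,0,0,0,0,0,0,30]
}}

```text
t: 15.5
tool_pos: [0.4575, -0.0146, 0.0723]
tool_rot: [2.004, 1.334, -1.036]
contact_force: [-1.4, 3.7, 2.3]
opening: 0.0462
grip_force: 74.4
```

Emit:
{"api": "jog_arm", "payload": {
  "commands": [0.01,0,0.007,0,0,0,30,0,0,0,0,0,0,30]
}}

```text
t: 15.75
tool_pos: [0.4575, -0.0145, 0.0723]
tool_rot: [2.003, 1.333, -1.037]
contact_force: [-2.0, 6.0, 6.8]
opening: 0.0458
grip_force: 74.8
```

Emit:
{"api": "jog_arm", "payload": {
  "commands": [0,0,0,0,0,0,44,0,0,0,0,0,0,44],
  "newtons": 20
}}

```text
t: 16.0
tool_pos: [0.4575, -0.0145, 0.0723]
tool_rot: [2.003, 1.333, -1.037]
contact_force: [-3.0, 5.6, 6.0]
opening: 0.0463
grip_force: 74.8
```

Emit:
{"api": "jog_arm", "payload": {
  "commands": [0,0,0,0,0,0,60,0,0,0,0,0,0,85,0,0,0,0,0,0,85,0,0,0,0,0,0,85]
}}

```text
t: 16.5
tool_pos: [0.4572, -0.0149, 0.0704]
tool_rot: [2.004, 1.335, -1.036]
contact_force: [-0.5, -0.6, 0.4]
opening: 0.0854
grip_force: 0.0
```

```bash
python3 - <<'E'
from h import *
o=ctrl.get_obs();print(o["q"].round(3),o["contact_force"].round(1))
im=eyes.get_image("wrist");save("w4",im["image"])
E
```

```text
[ 0.218  0.28   1.875 -0.738  1.643  0.82 ] [-0.5 -0.6  0.4]
```

View pics/w4.png

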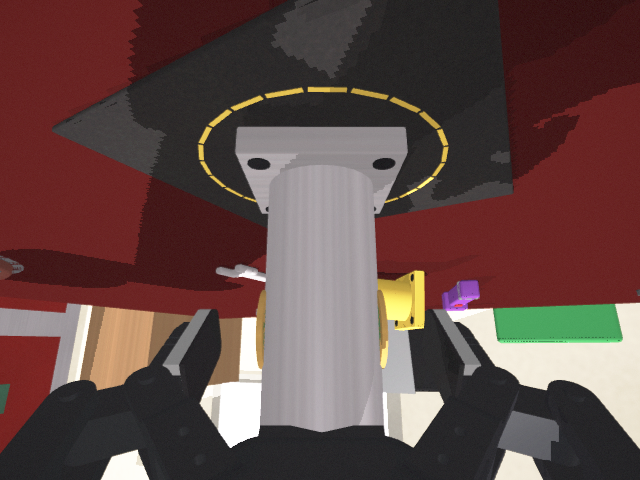

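The sample stands within the dashed circle, foot at (320,150). I back off along the tool axis.

Emit:
{"api": "jog_arm", "payload": {
  "commands": [0,0,-0.4,0,0,0,85,0,0,-0.7,0,0,0,85,0,0,-0.8,0,0,0,85,-0.6,0,-0.8,0,0,0,85,-0.6,0,-0.4,0,0,0,85,0,0,0,0,0,0,85]
}}

```text
t: 17.3
tool_pos: [0.5009, 0.0884, 0.2407]
tool_rot: [2.007, 1.333, -1.025]
contact_force: [-0.5, -0.2, -1.2]
opening: 0.085
grip_force: 0.0
```

```bash
cat > go.py <<'E'
from ik import *
def go(P,Rr,N,q=None):
    "straight path rows to pose"
    o=ctrl.get_obs();R0=R.from_rotvec(o["tool_rot"]);p0=o["tool_pos"];r=(R0.inv()*Rr).as_rotvec();q=o["q"];L=[]
    for i in range(1,N+1):
        Ri=R0*R.from_rotvec(r*i/N);Pi=p0+(P-p0)*i/N;q1,c=ik(Pi,Ri,q);L.append((marg(q1),abs(q1-q).max(),c));q=q1
        print((R0*R.from_rotvec(r*(i-1)/N)).inv().apply((P-p0)/N/.06).round(2),(r/N/.1).round(2))
    L=np.array(L);print("margin",L[:,0].min().round(2),"dq",L[:,1].max().round(2),"cost",L[:,2].max(),q.round(2))
def down(az): # tool down, x axis at azimuth az
    x=np.array([np.cos(az),np.sin(az),0]);z=np.array([0,0,-1]);return R.from_matrix(np.c_[x,np.cross(z,x),z])
E
python3 - <<'E'
from go import *
print(ctrl.get_obs()["tool_pos"],ctrl.get_obs()["q"].round(2))
from fit import *
for c in("scene","side","w2"):
    P=pts(c,"",(.6,-.13,.012),(.76,.08,.06));(cc,s,a)=rect(P);print(c,len(P),cc,s,a)
for az in(1.06,1.06-np.pi):
    print(az);go(np.array((.66,-.05,.25)),down(az),16)
E
```

```text
[0.50086966 0.08844371 0.24066265] [ 0.36  0.21  1.62 -0.7   1.96  0.71]
scene 762 [682.1 -31. ] [139.5  39.1] 61.6
side 628 [684.5 -25.3] [146.7  38.3] 60.3
w2 4257 [682.1 -29.4] [141.3  36.3] 62.6
1.06
[-0.05  0.21  0.05] [0.04 0.59 0.06]
[-0.05  0.21  0.05] [0.04 0.59 0.06]
[-0.05  0.21  0.05] [0.04 0.59 0.06]
[-0.05  0.21  0.04] [0.04 0.59 0.06]
[-0.05  0.21  0.04] [0.04 0.59 0.06]
[-0.05  0.21  0.03] [0.04 0.59 0.06]
[-0.05  0.21  0.03] [0.04 0.59 0.06]
[-0.05  0.21  0.03] [0.04 0.59 0.06]
[-0.05  0.21  0.02] [0.04 0.59 0.06]
[-0.05  0.21  0.02] [0.04 0.59 0.06]
[-0.05  0.21  0.01] [0.04 0.59 0.06]
[-0.05  0.21  0.01] [0.04 0.59 0.06]
[-0.05  0.21  0.01] [0.04 0.59 0.06]
[-0.05  0.21  0.  ] [0.04 0.59 0.06]
[-0.05  0.21 -0.  ] [0.04 0.59 0.06]
[-0.05  0.21 -0.01] [0.04 0.59 0.06]
margin 0.35 dq 0.06 cost 9.170384247302902e-27 [-0.19  0.13  1.5  -0.    1.51  0.32]
-2.081592653589793
[-0.05  0.21  0.05] [-0.87  0.06 -1.69]
[-0.08  0.19  0.07] [-0.87  0.06 -1.69]
[-0.11  0.17  0.08] [-0.87  0.06 -1.69]
[-0.14  0.14  0.1 ] [-0.87  0.06 -1.69]
[-0.16  0.11  0.11] [-0.87  0.06 -1.69]
[-0.18  0.07  0.11] [-0.87  0.06 -1.69]
[-0.18  0.03  0.12] [-0.87  0.06 -1.69]
[-0.19 -0.01  0.12] [-0.87  0.06 -1.69]
[-0.18 -0.06  0.11] [-0.87  0.06 -1.69]
[-0.17 -0.09  0.1 ] [-0.87  0.06 -1.69]
[-0.15 -0.13  0.09] [-0.87  0.06 -1.69]
[-0.13 -0.16  0.08] [-0.87  0.06 -1.69]
[-0.1  -0.19  0.06] [-0.87  0.06 -1.69]
[-0.06 -0.21  0.05] [-0.87  0.06 -1.69]
[-0.03 -0.22  0.03] [-0.87  0.06 -1.69]
[ 0.01 -0.22  0.01] [-0.87  0.06 -1.69]
margin 0.21 dq 0.27 cost 1.9481691654209924e-18 [-0.19  0.13  1.5   0.    1.51 -2.82]
```

Emit:
{"api": "jog_arm", "payload": {
  "commands": [-0.08,0.34,0.08,0.07,0.94,0.1,85,-0.08,0.34,0.08,0.07,0.94,0.1,85,-0.08,0.34,0.07,0.07,0.94,0.1,85,-0.08,0.34,0.06,0.07,0.94,0.1,85,-0.08,0.34,0.05,0.07,0.94,0.1,85,-0.08,0.34,0.04,0.07,0.94,0.1,85,-0.08,0.34,0.03,0.07,0.94,0.1,85,-0.08,0.34,0.02,0.07,0.94,0.1,85,-0.08,0.34,0.01,0.07,0.94,0.1,85,-0.08,0.34,0,0.07,0.94,0.1,85,0,0,0,0,0,0,85,0,0,0,0,0,0,85]
}}

```text
t: 18.8
tool_pos: [0.6579, -0.0512, 0.2402]
tool_rot: [-2.708, -1.588, 0.034]
contact_force: [0.0, 0.3, 0.2]
opening: 0.0851
grip_force: 0.0
```

```bash
python3 - <<'E'
from go import *
from fit import *
o=ctrl.get_obs();print(o["tool_pos"],R.from_rotvec(o["tool_rot"]).as_matrix().round(3))
im=eyes.get_image("wrist");save("w5",im["image"]);W=cloud(im);np.savez("w5.npz",W=W,**im)
for d in nets.silhouettes("wrist","lamp"): print(d["p"],d["bbox"])
P=pts("w5","",(.6,-.13,.012),(.76,.08,.06));print(len(P),rect(P))
d=np.load("w5.npz");I=d["image"].astype(int);box=(W[...,0]>.6)&(W[...,0]<.76)&(W[...,1]>-.13)&(W[...,1]<.08)
Q=W[box&(abs(W[...,2]-.024)<.004)];print("grip top",rect(Q),np.median(Q[:,2]))
c=Q[:,:2].mean(0);u,s,v=np.linalg.svd(Q[:,:2]-c,full_matrices=False);print(c,v[0],np.degrees(np.arctan2(v[0,1],v[0,0])))
H=W[box&(W[...,2]>.0275)&(W[...,2]<.035)];print("head",rect(H),np.median(H[:,2]))
E
```

```text
[ 0.65788412 -0.05118408  0.24017712] [[ 0.488  0.873 -0.02 ]
 [ 0.873 -0.488 -0.009]
 [-0.017 -0.013 -1.   ]]
0.82 [320.7, 94.6, 353.8, 238.0]
0.17 [0.0, 0.0, 67.6, 118.3]
3840 (array([683.4, -29.1]), array([140.4,  35.4]), 61.2)
grip top (array([683.6, -29.2]), array([140.4,  35.4]), 61.0) 0.023366546649455755
[ 0.68897007 -0.01529454] [-0.46013471 -0.88784912] -117.39580022281868
head (array([657.1, -76.7]), array([29.2, 35.1]), 62.5) 0.029357316229145003
```

View pics/w5.png

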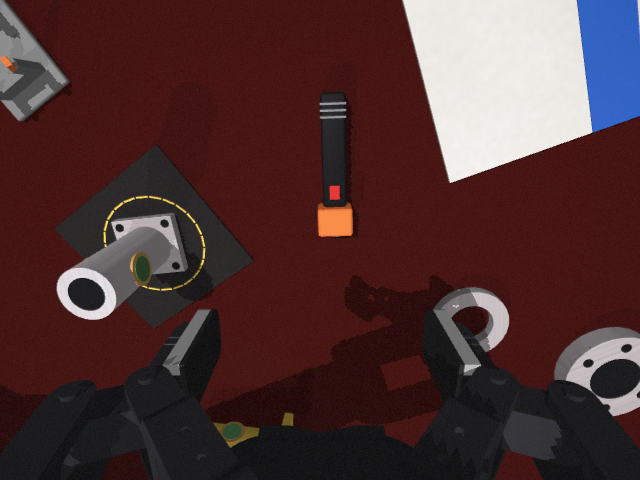

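The lamp lies at (335,165), orange head at (335,220) nearest the gripper, red switch up. The sample stands in the circle at (150,240).

```bash
python3 - <<'E'
from go import *
go(np.array((.6834,-.0291,.09)),down(1.082),3)
E
```

```text
[0.19 0.08 0.83] [-0.04  0.06 -0.07]
[0.18 0.07 0.83] [-0.04  0.06 -0.07]
[0.18 0.07 0.84] [-0.04  0.06 -0.07]
margin 1.01 dq 0.08 cost 1.3511085361020992e-22 [-0.15  0.3   1.57 -0.    1.26  0.34]
```

Emit:
{"api": "jog_arm", "payload": {
  "commands": [0.19,0.08,0.83,-0.04,0.06,-0.07,85,0.18,0.07,0.83,-0.04,0.06,-0.07,85,0.18,0.07,0.84,-0.04,0.06,-0.07,85,0,0,0,0,0,0,50,0,0,0,0,0,0,50]
}}

```text
t: 19.52
tool_pos: [0.6853, -0.0294, 0.0931]
tool_rot: [2.691, 1.618, 0.006]
contact_force: [0.6, 0.0, 0.8]
opening: 0.0514
grip_force: 0.0
```

```bash
python3 - <<'E'
from go import *
print(ctrl.get_obs()["tool_pos"]);go(np.array((.6834,-.0291,.006)),down(1.082),3)
E
```

```text
[ 0.68530163 -0.02940565  0.0930516 ]
[-0.   -0.01  0.48] [ 0.01 -0.01  0.  ]
[-0.   -0.01  0.48] [ 0.01 -0.01  0.  ]
[-0.   -0.01  0.48] [ 0.01 -0.01  0.  ]
margin 0.98 dq 0.04 cost 1.4013266752413154e-26 [-0.15  0.4   1.6  -0.    1.13  0.34]
```

Emit:
{"api": "jog_arm", "payload": {
  "commands": [0,-0.01,0.46,0,0,0,50,0,-0.01,0.46,0,0,0,50,0,-0.01,0.46,0,0,0,50,0,0,0,0,0,0,50,0,0,0,0,0,0,50]
}}

```text
t: 20.15
tool_pos: [0.6852, -0.0293, 0.0117]
tool_rot: [2.69, 1.616, 0.009]
contact_force: [-0.1, -0.0, 0.8]
opening: 0.0499
grip_force: 0.0
```

Lower by 6 mm, close, then lift a little.

Emit:
{"api": "jog_arm", "payload": {
  "commands": [0,0,0.1,0,0,0,50,0,0,0,0,0,0,50,0,0,0,0,0,0,10,0,0,0,0,0,0,10,0,0,0,0,0,0,10,0,0,0,0,0,0,10],
  "newtons": 50
}}

```text
t: 20.9
tool_pos: [0.6834, -0.0289, 0.0028]
tool_rot: [2.692, 1.618, 0.004]
contact_force: [0.7, -0.3, 2.7]
opening: 0.0229
grip_force: 51.7
```

Emit:
{"api": "jog_arm", "payload": {
  "commands": [0,0,-0.4,0,0,0,10,0,0,-0.9,0,0,0,10,0,0,-0.9,0,0,0,10,0,0,-0.9,0,0,0,10,0,0,0,0,0,0,10,0,0,0,0,0,0,10]
}}

```text
t: 21.65
tool_pos: [0.6823, -0.029, 0.1887]
tool_rot: [2.693, 1.618, 0.003]
contact_force: [-0.7, -0.3, -1.1]
opening: 0.0231
grip_force: 51.4
```

```bash
cat > lamp.py <<'E'
from fit import *
def lampfit():
    "lamp in tool frame from wrist depth: direction, centre line offset, lens end and underside estimates"
    o=ctrl.get_obs();im=eyes.get_image("wrist");W=cloud(im);Rt=R.from_rotvec(o["tool_rot"])
    P=Rt.inv().apply(W.reshape(-1,3)-o["tool_pos"]).reshape(W.shape)
    m=(abs(P[...,0])<.085)&(abs(P[...,1])<.03)&(P[...,2]>-.035)&(P[...,2]<.02)
    g=m&(abs(P[...,0])<.085)
    far=m&(P[...,0]>.015)&(P[...,0]<.065);near=m&(P[...,0]<-.042)
    for n,k in(("grip",far),("head",near)):
        q=P[k]; 
        if len(q)<30: print(n,len(q));continue
        top=q[q[:,2]<np.percentile(q[:,2],5)+.004]
        print(n,len(q),"x",np.percentile(q[:,0],[1,99]).round(4),"y top",np.percentile(top[:,1],[1,99]).round(4),"z top",np.median(top[:,2]).round(4),"slope dz/dx",np.polyfit(top[:,0],top[:,2],1)[0].round(3),"dy/dx edge",[np.polyfit(e[:,0],e[:,1],1)[0].round(3) for e in [top]])
    return o,im
E
python3 - <<'E'
from lamp import *
o,im=lampfit();print(o["tool_pos"],o["opening"],o["grip_force"]);save("w6",im["image"])
# cradle from fixed cameras: upper posts
for c in("scene","side","up_scene","up_side"):
    P=pts(c,"",(.40,.14,.028),(.52,.29,.06));L=cv2.minAreaRect((P[:,:2]*1000).astype(np.float32));print(c,len(P),np.round(L[0],1),np.round(L[1],1),round(L[2],1))
W=np.load("up_side.npz")["W"]
E
```

```text
grip 8617 x [0.0155 0.0646] y top [-0.0112  0.0122] z top -0.0205 slope dz/dx -0.002 dy/dx edge [np.float64(-0.001)]
head 8
[ 0.68231649 -0.02899481  0.18873738] 0.023101004393370178 51.4449405670166
scene 143 [458.6 214.9] [55.1 69.8] 2.9
side 190 [459.9 220.7] [51.7 71.6] 3.4
up_scene 140 [457.8 213.1] [54.  69.3] 2.8
up_side 191 [459.7 219.3] [51.9 67.7] 2.8
```

```bash
python3 - <<'E'
from go import *
go(np.array((.46,.14,.24)),down(np.radians(93)),7)
E
```

```text
[ 0.11 -0.65 -0.13] [-0.   -0.   -0.77]
[ 0.16 -0.64 -0.13] [-0.   -0.   -0.77]
[ 0.21 -0.63 -0.13] [-0.   -0.   -0.77]
[ 0.25 -0.61 -0.13] [-0.   -0.   -0.77]
[ 0.3  -0.59 -0.13] [-0.   -0.   -0.77]
[ 0.35 -0.57 -0.13] [-0.   -0.   -0.77]
[ 0.39 -0.54 -0.13] [-0.   -0.   -0.77]
margin 0.65 dq 0.08 cost 8.729698135628722e-23 [ 0.14 -0.31  1.93  0.    1.52  0.09]
```

Emit:
{"api": "jog_arm", "payload": {
  "commands": [0.11,-0.65,-0.13,0,0,-0.77,10,0.16,-0.64,-0.13,0,0,-0.77,10,0.21,-0.63,-0.13,0,0,-0.77,10,0.25,-0.61,-0.13,0,0,-0.77,10,0.3,-0.59,-0.13,0,0,-0.77,10,0.35,-0.57,-0.13,0,0,-0.77,10,0.39,-0.54,-0.13,0,0,-0.77,10,0,0,0,0,0,0,10,0,0,0,0,0,0,10]
}}

```text
t: 22.82
tool_pos: [0.4612, 0.1398, 0.2411]
tool_rot: [-2.165, -2.276, 0.0]
contact_force: [0.0, -0.3, -1.3]
opening: 0.0231
grip_force: 51.4
```

```bash
python3 - <<'E'
from lamp import *
o,im=lampfit();print(o["tool_pos"]);save("w7",im["image"]);W=cloud(im);np.savez("w7.npz",W=W,**im)
I=im["image"].astype(int)
box=(abs(W[...,0]-.46)<.07)&(abs(W[...,1]-.217)<.09)
B=W[box&(W[...,2]>.0035)&(W[...,2]<.009)];print("base",rect(B))
O=box&(I[...,0]>130)&(I[...,0]>1.6*I[...,2])&(I[...,1]>60)&(W[...,2]>.03)&(W[...,2]<.056)
n,l,s,c=cv2.connectedComponentsWithStats(O.astype(np.uint8))
for i in range(1,n):
    if s[i,4]>15: p=W[l==i];print("lip",s[i,4],c[i].round(0),((p.max(0)+p.min(0))/2).round(4),(p.max(0)-p.min(0)).round(4))
F=W[box&(abs(W[...,2]-.024)<.003)];print("floor",len(F),rect(F) if len(F)>5 else "",np.median(F[:,2]))
U=W[box&(W[...,2]>.03)&(W[...,2]<.056)];print("upper",rect(U))
E
```

```text
grip 8653 x [0.0156 0.0646] y top [-0.0111  0.0122] z top -0.0205 slope dz/dx -0.002 dy/dx edge [np.float64(-0.002)]
head 19
[0.46116431 0.13981589 0.24111843]
base (array([466.1, 232.3]), array([ 89.1, 103.4]), 0.4)
lip 119 [297.  92.] [0.4355 0.2432 0.0424] [0.0094 0.0081 0.0143]
lip 121 [345.  91.] [0.4777 0.2454 0.0435] [0.0097 0.008  0.0119]
lip 16 [346. 152.] [0.4805 0.193  0.0439] [0.0098 0.0015 0.0104]
floor 372 (array([462.7, 219.5]), array([39.2, 57.7]), 4.0) 0.023303495201474678
upper (array([457.9, 219.5]), array([51.7, 57.6]), 3.3)
```

View pics/w7.png

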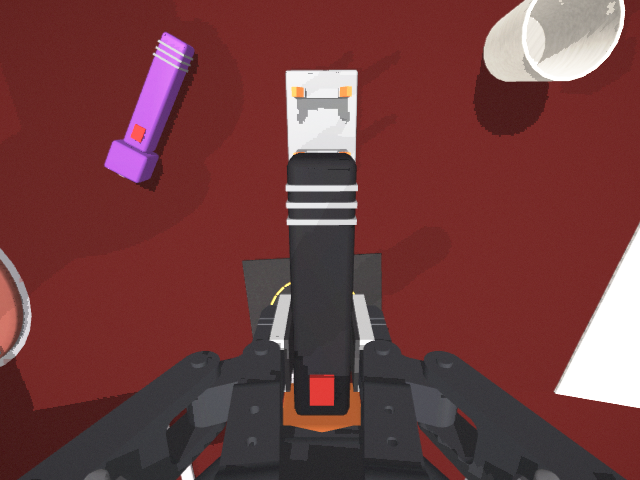

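The lamp is held straight at (320,290). The cradle's far saddle lips are at (297,92) and (345,91).

```bash
python3 - <<'E'
from go import *
go(np.array((.4577,.2165,.10)),down(np.radians(93)),4)
E
```

```text
[0.32 0.   0.59] [-0.   -0.   -0.01]
[0.32 0.   0.59] [-0.   -0.   -0.01]
[0.32 0.   0.59] [-0.   -0.   -0.01]
[0.32 0.   0.59] [-0.   -0.   -0.01]
margin 0.58 dq 0.07 cost 9.300787162665733e-23 [ 0.29 -0.11  2.    0.    1.25  0.24]
```

Emit:
{"api": "jog_arm", "payload": {
  "commands": [0.32,0,0.59,0,0,0,10,0.32,0,0.59,0,0,0,10,0.32,0,0.59,0,0,0,10,0.32,0,0.59,0,0,0,10,0,0,0,0,0,0,10,0,0,0,0,0,0,10,0,0,0,0,0,0,10]
}}

```text
t: 23.75
tool_pos: [0.4596, 0.2166, 0.1031]
tool_rot: [2.164, 2.273, 0.008]
contact_force: [-0.1, -0.3, -1.9]
opening: 0.0229
grip_force: 51.2
```

```bash
python3 - <<'E'
from go import *
from fit import *
o=ctrl.get_obs();print(o["tool_pos"])
im=eyes.get_image("wrist");W=cloud(im);I=im["image"].astype(int);save("w8",im["image"])
box=(abs(W[...,0]-.46)<.07)&(abs(W[...,1]-.217)<.09)
O=box&(I[...,0]>130)&(I[...,0]>1.6*I[...,2])&(I[...,1]>60)&(W[...,2]>.03)&(W[...,2]<.056)
n,l,s,c=cv2.connectedComponentsWithStats(O.astype(np.uint8))
for i in range(1,n):
    if s[i,4]>25: p=W[l==i];print("lip",s[i,4],c[i].round(0),((p.max(0)+p.min(0))/2).round(4),(p.max(0)-p.min(0)).round(4))
go(np.array((.4577,.2165,.05)),down(np.radians(93)),2)
E
```

```text
[0.45962447 0.21659684 0.10313526]
lip 164 [282. 216.] [0.4349 0.2436 0.0428] [0.0082 0.0082 0.0132]
lip 83 [358. 216.] [0.4799 0.246  0.0444] [0.0039 0.0079 0.0103]
[-0.   -0.02  0.44] [ 0.03 -0.01 -0.02]
[-0.   -0.02  0.44] [ 0.03 -0.01 -0.02]
margin 0.55 dq 0.05 cost 1.5467678270563403e-25 [ 0.29 -0.04  2.03 -0.    1.15  0.24]
```

Emit:
{"api": "jog_arm", "payload": {
  "commands": [0,-0.02,0.4,0,0,0,10,0,-0.01,0.4,0,0,0,10,0,0,0,0,0,0,10,0,0,0,0,0,0,10]
}}

```text
t: 24.3
tool_pos: [0.4574, 0.217, 0.0547]
tool_rot: [2.164, 2.275, 0.007]
contact_force: [0.3, 0.5, -1.3]
opening: 0.023
grip_force: 51.3
```

```bash
python3 - <<'E'
from go import *
o=ctrl.get_obs();print(o["tool_pos"],rel((.4577,.2165,.027),down(np.radians(93))))
E
```

```text
[0.45742787 0.21702721 0.05473705] (array([-0.01 ,  0.002,  0.462]), array([ 0.044, -0.015, -0.025]))
```

Emit:
{"api": "jog_arm", "payload": {
  "commands": [0,0,0.12,0.02,0,0,10,0,0,0.12,0.02,0,0,10,0,0,0.12,0,0,0,10,0,0,0,0,0,0,10,0,0,0,0,0,0,10]
}}

```text
t: 24.92
tool_pos: [0.4563, 0.2169, 0.0315]
tool_rot: [-2.163, -2.275, 0.001]
contact_force: [-0.5, 0.1, -2.0]
opening: 0.023
grip_force: 51.3
```

Emit:
{"api": "jog_arm", "payload": {
  "commands": [0,0,0.05,0,0,0,10,0,0,0,0,0,0,10]
}}

```text
t: 25.18
tool_pos: [0.4562, 0.2169, 0.0284]
tool_rot: [-2.163, -2.275, 0.002]
contact_force: [-0.2, -0.3, -1.7]
opening: 0.0231
grip_force: 51.3
```

Emit:
{"api": "jog_arm", "payload": {
  "commands": [0,0.02,0.02,0,0,0,10,0,0,0,0,0,0,10]
}}

```text
t: 25.42
tool_pos: [0.4576, 0.217, 0.0273]
tool_rot: [-2.164, -2.275, 0.001]
contact_force: [-1.0, -0.1, -1.1]
opening: 0.0229
grip_force: 51.3
```

Emit:
{"api": "jog_arm", "payload": {
  "commands": [0,0,0.015,0,0,0,10,0,0,0,0,0,0,10]
}}

```text
t: 25.68
tool_pos: [0.4577, 0.217, 0.0268]
tool_rot: [-2.164, -2.275, 0.001]
contact_force: [-0.4, -0.2, 1.1]
opening: 0.023
grip_force: 51.5
```

Force has turned upward, so the lamp is seated. Release and back off.

Emit:
{"api": "jog_arm", "payload": {
  "commands": [0,0,0,0,0,0,40,0,0,0,0,0,0,60,0,0,0,0,0,0,60,0,0,-0.4,0,0,0,60,0,0,-0.7,0,0,0,60,0,0,-0.9,0,0,0,60,0,0,-0.9,0,0,0,60,-0.6,0,-0.4,0,0,0,60,-0.6,0,0,0,0,0,60,0,0,0,0,0,0,60,0,0,0,0,0,0,60]
}}

```text
t: 27.05
tool_pos: [0.4613, 0.1452, 0.224]
tool_rot: [-2.163, -2.274, 0.002]
contact_force: [0.4, 1.3, -0.3]
opening: 0.0596
grip_force: 0.0
```

```bash
python3 - <<'E'
from fit import *
o=ctrl.get_obs();print(o["tool_pos"],o["contact_force"].round(1))
a=eyes.get_image("wrist");s=eyes.get_image("side");c=eyes.get_image("scene")
W=cloud(a);box=(abs(W[...,0]-.46)<.022)&(W[...,1]>.13)&(W[...,1]<.31)
T=W[box&(W[...,2]>.043)&(W[...,2]<.06)&(W[...,1]>.215)];print("grip top",len(T),rect(T),T[:,2].mean(),"slope",np.polyfit(T[:,1],T[:,2],1)[0])
# standing sample, each camera
from scipy.optimize import least_squares
for im in(s,c):
    V=cloud(im);P=V[(abs(V[...,0]-.462)<.04)&(abs(V[...,1]+.008)<.04)]
    P=P[(P[:,2]>.03)&(P[:,2]<.112)]
    e=lambda x:np.linalg.norm((P[:,:2]-x[:2])-np.outer(P[:,2]-.07,x[2:]),axis=1)-.024
    r=least_squares(e,[.462,-.008,0,0],loss="soft_l1",f_scale=.001);print(len(P),r.x.round(4))
v=np.vstack([cv2.resize(a["image"][:,120:520],(480,300)),cv2.resize(s["image"][220:400,200:480],(480,300))]);save("end",v)
E
```

```text
[0.46127739 0.14521275 0.22397692] [ 0.4  1.3 -0.3]
grip top 2828 (array([463. , 251.2]), array([37.1, 72.2]), 3.2) 0.047120792257610296 slope 0.001008622403608558
598 [ 0.4636 -0.0033 -0.0005  0.0024]
540 [ 0.4607 -0.0065  0.0101 -0.0009]
```

View pics/end.png

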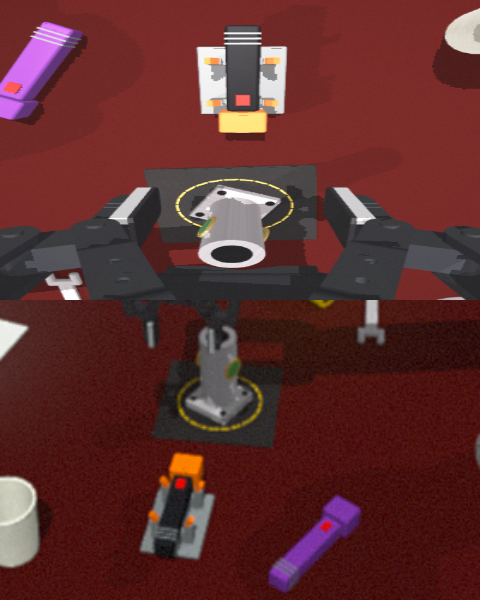

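The final picture shows the lamp seated between all four lips, head towards the mat, and the sample upright inside the circle. The gripper is clear.

```bash
python3 -c "
from h import *
print(job.finish_job())"
```

```text
the job is handed in; nothing more can be done
None
```

The job is handed in (it returned no verdict): by the last camera measurements the sight-glass body stands upright on the mat about 5 mm or less from its centre, and the lamp lies level in both saddles, switch up, lens towards the mat, with the cup, ring and wrench never touched.

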